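# Put the stamping dies away and latch the rack

## Robot

A 6-joint arm with a two-finger parallel gripper is mounted at the origin on the work surface. World frame = base frame: x ahead of the robot, y to its left, z up, the work surface at z = 0. Lengths are in m, angles in rad, forces in N, time in s.
With the tool pointing down it reaches from about 0.35 to 0.85 m from the base axis. Payload 8.1 kg.
Tool frame: the origin (TCP) lies at the very end of the fingers, on their centre line; the grasp point (between the pads) lies 19 mm behind it; z points along the fingers, y is the line along which they close (so a half turn about z gives the same grasp; the last joint's range is limited). The gripper opens to 93 mm and grips with 3 to 60 N. Pads are 15 mm wide; open, the fingers measure 128 mm over their backs; the gripper's body (75 mm by 188 mm) begins 65 mm behind the grasp point.
Start: joints at [-1.262, 0.13, 1.488, -0, 1.523, -0.085], TCP at [0.23, -0.554, 0.219] pointing down, gripper open.
Joint ranges: [-2.96, 2.96], [-0.89, 2.26], [0.02, 2.5], [-1.34, 4.48], [0, 2.73], [-2.66, 2.66]. Speed limits (rad/s): [2.39, 2.39, 2.79, 3.14, 3.14, 3.14].

## Interface

Orientations are given as a rotation vector (axis times angle).
In Python, from plant import robot, imaging gives the robot as it stands.
- The arm moves only by the tool jog_arm, never from a script. Its argument "rows" is a list of rows, each a list of 2 entries, a list of its own where there are three numbers: the shift along the tool's x, y, z each as a share of 0.2 m, from -1 to 1, then the turn, a rotation vector about the tool's x, y, z each as a share of pi/2 rad, from -1 to 1. A call has 1 to 5 rows; each row is the pose to reach, as a shift and turn from the pose commanded when the call began, along the tool's axes at that moment; what a row does not reach only later rows make up. A row lasts 1/10 s, in which the tool goes at most 50 mm and 8.59 degrees, less where a joint would pass 70% of its speed; a pose out of reach is approached as far as the arm can. A call with a number of a shift or a turn outside -1 to 1 is refused whole. A call with a gripper value outside its range is refused whole. "hand" is the closure, from -1 (fully open) to 1 (shut), set as the call begins (left out, the last holds). The fingers move at their own pace and stop on an object; "squeeze" is the grip in N (left out, the last holds). Time passes only in rows, so rows that repeat a pose let the fingers close. It gives the time, the measured TCP pose, the force, the opening and the grip force at its end, in the units of the state.
- robot.read_state(): the state, without advancing time (a new reading comes with each control period).
- imaging.read_camera(name): name is "side" or "top"; returns a dict with "frame" (384x512x3 uint8, red, green, blue), "vertical_fov" (degrees; the focal length in pixels is half the picture's height over the tangent of half this angle, whatever the lens; pixels are square), "cx", "cy" (the principal point, pixels), "R" (3x3) and "t" (3): a world point X has camera coordinates R X + t. Camera axes: x right, y down, z forward; pixel columns grow to the right and rows downward; lengths in m; the calibration is good to about 2 mm. A picture is of the moment at which its call begins. There is no depth.
- robot.close_job(): hands the job in; it is judged then, once.
The state is a dict: "t": time; "q": joint angles; "dq": joint speeds; "joint_torque": joint torques, N m; "tool_pos": TCP position; "orientation": TCP orientation; "force": force on the tool from outside, world axes, zero at the start; "wrist_torque": the same for the moment, N m; "opening": finger opening in m; "gripper_force": force on a finger pad.
Only numpy, scipy, OpenCV 4.12 (cv2) and the standard library are available. Lean on these libraries where they do the work, as an engineer would, in place of code of your own. Each camera call takes 0.05 s, during which the arm holds its last target. There are 200 camera calls.

## Task

Put the shoe-repair dies away: stand every die that is out, and the one left in the wrong bay, upright in the rack bay whose label shows the outline of its foot (turned any way that fits). Then lay the retaining bar across the rack's two end posts, down in both notches and centred, and after that push the sprung latch plunger at the end of the rack fully down, hold it for a moment and let it spring back. Leave the tin, the brush and the rubber heel piece lying about where they are.

Things in the scene. Friction and masses are not known exactly. Their poses are not given: they have to be found in the camera images.
- die_round: steel round stamping die, upright, 62 mm tall, 0.3 kg: foot 22 mm tall, seen from above a round disc 44 mm across; above it a square shank 18 x 18 mm (22 to 62 mm above the underside) to grip from above. Origin: centre of underside; x, y square to the shank's faces. None if absent
- die_square: steel square stamping die, upright, 62 mm tall, 0.3 kg: foot 22 mm tall, seen from above a square 40 x 40 mm; above it a square shank 18 x 18 mm (22 to 62 mm above the underside) to grip from above. Origin: centre of underside; x, y square to the shank's faces. None if absent
- die_oblong: steel oblong stamping die, upright, 62 mm tall, 0.3 kg: foot 22 mm tall, seen from above an oblong 24 (x) x 44 (y) mm; above it a square shank 18 x 18 mm (22 to 62 mm above the underside) to grip from above. Origin: centre of underside; x, y square to the shank's faces. None if absent
- die_heel: steel heel stamping die, upright, 62 mm tall, 0.3 kg: foot 22 mm tall, seen from above a heel (D) shape 44 x 44 mm, straight edge on its -x side, round on +x; above it a square shank 18 x 18 mm (22 to 62 mm above the underside) to grip from above. Origin: centre of underside; x, y square to the shank's faces. Always present; starts in another die's bay
- die_cross: steel cross stamping die, upright, 62 mm tall, 0.3 kg: foot 22 mm tall, seen from above a cross 44 x 44 mm with arms 14 mm wide; above it a square shank 18 x 18 mm (22 to 62 mm above the underside) to grip from above. Origin: centre of underside; x, y square to the shank's faces. None if absent
- die_tee: steel tee stamping die, upright, 62 mm tall, 0.3 kg: foot 22 mm tall, seen from above a T 44 x 44 mm of strips 14 mm wide, its head along y on the +x side; above it a square shank 18 x 18 mm (22 to 62 mm above the underside) to grip from above. Origin: centre of underside; x, y square to the shank's faces. None if absent
- label_round: flat white label tile 44 (x) x 52 (y) x 2 mm with a raised black round outline, fixed on the rack's sill by the bay that belongs to the round die. Origin: centre of its underside, 20 mm above the bench; axes as the rack's. The centre of its bay's floor lies 56 mm along its -x and 15 mm lower. Which bay is whose changes
- label_square: flat white label tile 44 (x) x 52 (y) x 2 mm with a raised black square outline, fixed on the rack's sill by the bay that belongs to the square die. Origin: centre of its underside, 20 mm above the bench; axes as the rack's. The centre of its bay's floor lies 56 mm along its -x and 15 mm lower. Which bay is whose changes
- label_oblong: flat white label tile 44 (x) x 52 (y) x 2 mm with a raised black oblong outline, fixed on the rack's sill by the bay that belongs to the oblong die. Origin: centre of its underside, 20 mm above the bench; axes as the rack's. The centre of its bay's floor lies 56 mm along its -x and 15 mm lower. Which bay is whose changes
- label_heel: flat white label tile 44 (x) x 52 (y) x 2 mm with a raised black heel outline, fixed on the rack's sill by the bay that belongs to the heel die. Origin: centre of its underside, 20 mm above the bench; axes as the rack's. The centre of its bay's floor lies 56 mm along its -x and 15 mm lower. Which bay is whose changes
- label_cross: flat white label tile 44 (x) x 52 (y) x 2 mm with a raised black cross outline, fixed on the rack's sill by the bay that belongs to the cross die. Origin: centre of its underside, 20 mm above the bench; axes as the rack's. The centre of its bay's floor lies 56 mm along its -x and 15 mm lower. Which bay is whose changes
- label_tee: flat white label tile 44 (x) x 52 (y) x 2 mm with a raised black tee outline, fixed on the rack's sill by the bay that belongs to the tee die. Origin: centre of its underside, 20 mm above the bench; axes as the rack's. The centre of its bay's floor lies 56 mm along its -x and 15 mm lower. Which bay is whose changes
- rack: fixed wooden die rack: six equal bays along its y (centres at y = -150, -90, -30, 30, 90, 150 mm, x = 0), each 54 (x) x 55 (y) mm inside, floor 5 mm and wall tops 20 mm above the bench, walls 5 mm; label sill 20 mm high on the +x side out to x = 80 mm; end posts at y = +-193 mm, latch plunger at y = -253 mm. Origin: on the bench under the middle bay; +x away from the robot
- bar_seat (a point): where the centre of the bar's underside belongs, 74 mm above the bench midway between the rack's two steel end posts (each 16 mm thick in y, 50 mm in x, at y = +-193 mm), axes as the rack's. Each post has a notch in its top 30 mm wide in x, its floor at 74 mm, with lips 10 mm high
- bar: loose aluminium retaining bar, 430 mm long (its y axis), 20 mm wide (x), 16 mm tall, 0.38 kg, with a grip block 18 (x) x 50 (y) mm and 28 mm tall on the middle of its top (16 to 44 mm above the underside). Origin: centre of its underside. Either way round is fine
- plunger (a joint): stroke of the rack's sprung latch plunger in m: 0 up, 0.018 fully down; about 12 N holds it down, and it springs back when let go
- plunger_top (a point): centre of the top of the plunger's black round cap, 30 mm across, 66 mm above the bench when up; pressed straight down; moves with it
- tin_small: bystander, not to be disturbed: small polish tin, 48 mm across, 22 mm tall. Origin: on its underside
- heel_lift: bystander, not to be disturbed: black rubber heel piece, 60 mm, 10 mm thick. Origin: on its underside
- brush: bystander, not to be disturbed: wooden brush, 170 mm long. Origin: on its underside
Mind the look-alikes: they are no part of the job. Leave any green or orange look-alike of the die_oblong alone.

How it is judged:
By the outcome, as a careful person would: the job done as asked, in the order asked, and still so for the second after the job is handed in, with the robot touching nothing.
Of die_round, die_square, die_oblong, die_cross, die_tee only 3 to 5 are there at a start; the rules pass over those that are not, and their reading is None.
At some moment in a run one of die_round, die_square, die_oblong, die_heel, die_cross, die_tee, bar may be knocked a few centimetres aside while the robot is not near it.
Once in a run the grip may slacken for a moment while it holds something.
It also fails if it takes over 210 s, if anything falls off the work surface, if the arm or the gripper's body presses on something with over 40 N, if the wrist force passes 120 N, or if a joint passes its speed limit or range.

## Working session

There is one attempt and no reset: what is moved stays moved. The work goes in short steps, Python scripts to look and compute and a tool call to move; the robot and the scene stay as the last step left them, time stands still between calls to the robot, and variables do not carry over. Pictures are saved under pics/ and viewed, at most 14 in all, crops included, and the job is handed in when it is done.

Besides the shell and the picture viewer there is one more tool, called after "Emit:" by a JSON object that holds its "fn" and its "kwargs". jog_arm: Moves the arm, as the interface text tells. Its arguments: {"type":"object","properties":{"rows":{"type":"array"},"hand":{"type":"number"},"squeeze":{"type":"number"}},"required":["rows"]}

```bash
ls; mkdir -p pics
cat > h.py <<'E'
import numpy as np, cv2
from plant import robot, imaging
from scipy.spatial.transform import Rotation as Ro
def cam(n): return imaging.read_camera(n)
def save(c,name,box=None,s=1):
    f=c["frame"][:,:,::-1]
    if box: f=f[box[1]:box[3],box[0]:box[2]]
    cv2.imwrite("pics/"+name,cv2.resize(f,None,fx=s,fy=s,interpolation=cv2.INTER_CUBIC))
def foc(c): return c["frame"].shape[0]/2/np.tan(np.radians(c["vertical_fov"])/2)
def ray(c,u,v):
    R=np.array(c["R"]);t=np.array(c["t"])
    return -R.T@t, R.T@np.array([(u-c["cx"])/foc(c),(v-c["cy"])/foc(c),1])
def plane(c,u,v,z):
    o,d=ray(c,u,v); return o+d*(z-o[2])/d[2]
def proj(c,X):
    p=np.array(c["R"])@np.array(X,float)+np.array(c["t"]); return np.array([c["cx"],c["cy"]])+foc(c)*p[:2]/p[2]
E
python3 - <<'E'
from h import *
for n in("top","side"):
    c=cam(n); np.save(n+"0.npy",c,allow_pickle=True); save(c,n+"0.png",s=1.56)
    print(n,c["vertical_fov"],c["cx"],c["cy"],ray(c,256,192))
s=robot.read_state();print({k:np.round(v,3) for k,v in s.items()})
E
```

```text
pics
top 50.69579956938568 255.26085154977665 190.67914392815393 (array([ 0.46729693, -0.00457313,  1.15606359]), array([ 0.05172066,  0.02448101, -0.99836847]))
side 43.21861600452362 256.0903359032987 192.635904983301 (array([0.45136429, 0.7446037 , 1.00522844]), array([ 0.06266052, -0.63456262, -0.77032831]))
{'t': np.float64(0.1), 'q': array([-1.262,  0.131,  1.489, -0.   ,  1.523, -0.085]), 'dq': array([-0.001, -0.002, -0.003, -0.002, -0.001,  0.   ]), 'joint_torque': array([ 2.0000e-03, -5.6134e+01, -4.9309e+01,  7.7000e-02,  2.9000e-02,
       -0.0000e+00]), 'tool_pos': array([ 0.23 , -0.554,  0.218]), 'orientation': array([-3.079, -0.614,  0.   ]), 'force': array([ 0.299,  0.09 , -0.312]), 'wrist_torque': array([-0.013, -0.031,  0.009]), 'gripper_force': np.float64(0.0), 'opening': np.float64(0.093)}
```

View pics/top0.png

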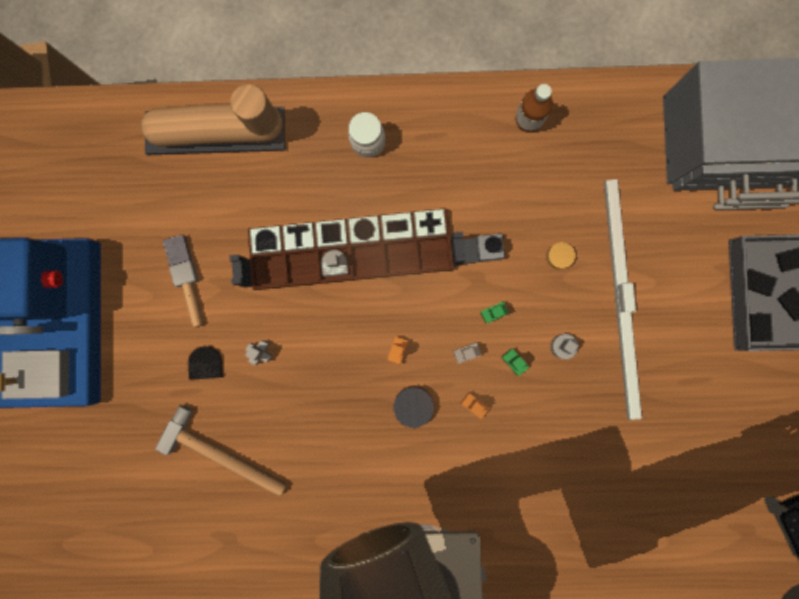

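View pics/side0.png

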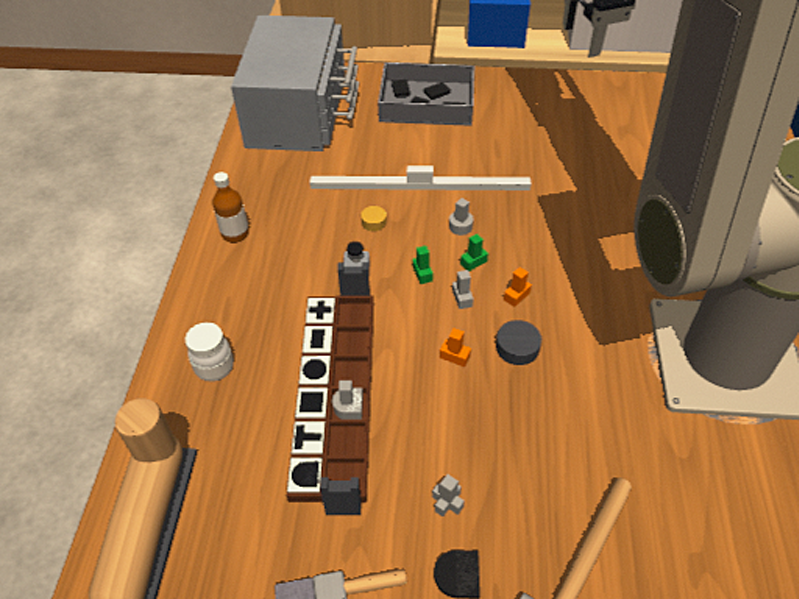

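The views agree. In the 800x600 top picture (scale 1.56), the labels left to right (+y to -y) are heel, tee, square, round, oblong and cross. The heel die sits in the square bay at (334,263). Loose steel dies are the cross (259,352), the oblong (467,353) and the round (565,346). The bar is at (622,298), with its block at (626,297).

The die_oblong candidates are grey (467,353), green (494,312) and (516,361), and orange (399,349) and (475,404). The grey steel one fits. I'll confirm it in a crop while measuring.

```bash
cat >> h.py <<'E'
def hsv(c): return cv2.cvtColor(c["frame"],cv2.COLOR_RGB2HSV)
def blobs(m,amin):
    n,l,s,ce=cv2.connectedComponentsWithStats(m.astype(np.uint8)*255,connectivity=4)
    return [(i,s[i],ce[i],l) for i in range(1,n) if s[i][4]>=amin]
E
python3 - <<'E'
from h import *
c=cam("top"); save(c,"crop1.png",(290,180,390,280),6)
H=hsv(c)
w=(H[...,1]<50)&(H[...,2]>170)
for i,s,ce,l in blobs(w,25):
    if 140<ce[0]<420 and 100<ce[1]<280:
        (u,v),(a,b),an=cv2.minAreaRect(np.argwhere(l==i)[:,::-1].astype(np.float32))
        print("white",s,np.round([u,v],1),np.round([a,b,an],1),np.round(plane(c,u,v,.022),4))
g=(H[...,1]<40)&(H[...,2]>90)
for i,s,ce,l in blobs(g,25):
    if 140<ce[0]<420 and 100<ce[1]<280: print("grey",s,ce.round(1),plane(c,*ce,.04).round(4))
save(dict(frame=c["frame"]),"crop2.png",(140,120,420,260),2.8)
E
```

```text
white [ 389  116   22  152 1045] [401.  191.4] [152.3  10.   84.3] [ 0.5176 -0.3792  0.022 ]
white [277 135   9  15  74] [281.  141.9] [14.4  7.1 85.9] [ 0.6654 -0.0507  0.022 ]
white [266 136   8  15  78] [269.5 143. ] [14.6  6.4 84.3] [ 0.6633 -0.0182  0.022 ]
white [245 137  19  16 157] [254.2 144.5] [14.9 17.9 83.7] [0.6604 0.0252 0.022 ]
white [235 139   8  15  50] [238.9 146. ] [14.8  6.  82.9] [0.6574 0.0685 0.022 ]
white [224 140   9  15  53] [227.6 147.1] [14.8  6.9 82.9] [0.655  0.1003 0.022 ]
white [216 141   6  15  43] [218.5 148. ] [14.  5. 90.] [0.6532 0.1262 0.022 ]
white [203 142  12  16  55] [207.9 149.2] [15.1 10.2 81.9] [0.6506 0.1564 0.022 ]
white [192 143   9  16  75] [196.  150.5] [15.  8. 90.] [0.6479 0.1902 0.022 ]
white [171 145   9  15  40] [177.5 151.1] [15.2  6.6 61.7] [0.6476 0.2428 0.022 ]
white [182 145   8  15  73] [185.  151.9] [14.4  6.4 82.9] [0.6449 0.2216 0.022 ]
white [161 146   6  16  40] [163.5 153.5] [15.  5. 90.] [0.642  0.2829 0.022 ]
white [207 168  14   8  56] [213.2 172.1] [13.6  6.4  9.5] [0.5852 0.1424 0.022 ]
white [159 223   5   9  27] [161. 227.] [ 8.  4. 90.] [0.4345 0.2923 0.022 ]
grey [266 135  20  16 198] [275.4 142.3] [ 0.6616 -0.0345  0.04  ]
grey [245 137  19  16 182] [254.3 144.4] [0.6575 0.0242 0.04  ]
grey [391 137  20 131 883] [400.8 207.6] [ 0.4726 -0.3708  0.04  ]
grey [235 139   8  15  62] [239.6 146. ] [0.6543 0.0653 0.04  ]
grey [224 140  10  16  60] [226.6 147.6] [0.6507 0.1015 0.04  ]
grey [203 141  19  17 142] [212.1 149. ] [0.6479 0.1419 0.04  ]
grey [182 143  19  17 195] [191.1 152.3] [0.6405 0.201  0.04  ]
grey [161 145  19  17 116] [170.  151.5] [0.6442 0.2599 0.04  ]
grey [306 151  17  16 123] [311.7 160.1] [ 0.6093 -0.1331  0.04  ]
grey [206 167  16   9  88] [213.  171.8] [0.5842 0.1408 0.04  ]
```

View pics/crop1.png

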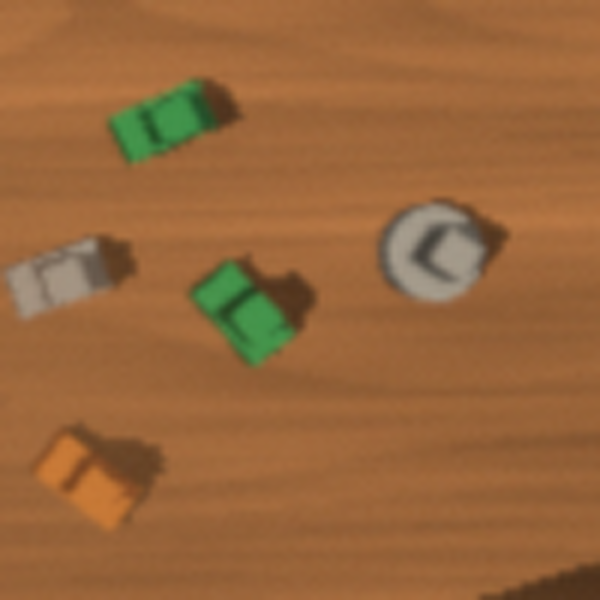

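View pics/crop2.png

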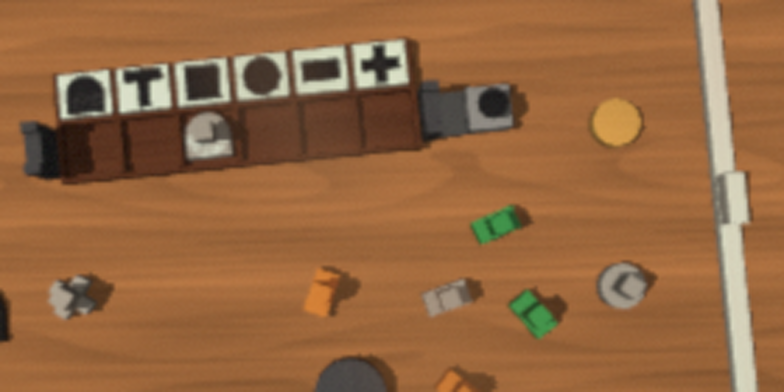

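The crops confirm it. The grey steel oblong is at crop (58,277), full-frame (300,226), beside two green and one orange copy. The labels and loose dies are as I read them. Next is an enlarged montage of the four dies in both views.

Run:
```python
from h import *
T=np.load("top0.npy",allow_pickle=True).item();S=np.load("side0.npy",allow_pickle=True).item()
k=1/1.5625
# guesses in top px, project to side
names=["cross","heel","oblong","round"];tp=[(259,352),(334,263),(467,353),(565,346)]
rows=[[],[]]
for n,p in zip(names,tp):
    X=plane(T,p[0]*k,p[1]*k,.04); 
    for r,c in enumerate((T,S)):
        u,v=proj(c,X).round().astype(int); print(n,"ts"[r],"origin",u-16,v-16,X.round(3))
        f=c["frame"][v-16:v+16,u-16:u+16,::-1]; f=cv2.resize(f,(200,200),interpolation=cv2.INTER_CUBIC)
        for q in range(0,200,50): f[q,::4]=(0,255,255); f[::4,q]=(0,255,255)
        rows[r].append(f)
cv2.imwrite("pics/mont.png",np.vstack([np.hstack(r) for r in rows]))
# rack
H=hsv(T);w=((H[...,1]<60)&(H[...,2]>150)).astype(np.uint8);w[:, :158]=0;w[:,290:]=0;w[:130]=0;w[164:]=0
pts=[]
for i,s,ce,l in blobs(w,12): pts.append(np.argwhere(l==i)[:,::-1])
r=cv2.minAreaRect(np.vstack(pts).astype(np.float32));print(r)
b=[plane(T,*p,.022) for p in cv2.boxPoints(r)];print(np.round(b,4))
w=((H[...,1]<60)&(H[...,2]>170)).astype(np.uint8);w[:,:385]=0;w[:,415:]=0;w[:110]=0;w[275:]=0
r=cv2.minAreaRect(np.argwhere(w)[:,::-1].astype(np.float32));print("bar",r,np.round([plane(T,*p,.016) for p in cv2.boxPoints(r)],4))
for c in(T,S):
  H=hsv(c);d=(H[...,2]<45)
  for i,s,ce,l in blobs(d,30):
    print(s,ce.round(1)) if (c is T and 290<ce[0]<335 and 140<ce[1]<175) or (c is S and 210<ce[0]<240 and 150<ce[1]<185) else 0
```

```text
cross t origin 150 209 [0.439 0.274 0.04 ]
cross s origin 270 294 [0.439 0.274 0.04 ]
heel t origin 198 152 [0.594 0.138 0.04 ]
heel s origin 206 236 [0.594 0.138 0.04 ]
oblong t origin 283 210 [ 0.429 -0.092  0.04 ]
oblong s origin 280 166 [ 0.429 -0.092  0.04 ]
round t origin 346 205 [ 0.437 -0.263  0.04 ]
round s origin 278 120 [ 0.437 -0.263  0.04 ]
((222.9040985107422, 151.06869506835938), (21.913606643676758, 124.57695770263672), 84.12260437011719)
[[ 0.6621  0.2931  0.022 ]
 [ 0.6883 -0.0589  0.022 ]
 [ 0.6263 -0.0635  0.022 ]
 [ 0.5998  0.2874  0.022 ]]
bar ((400.9851379394531, 191.3514862060547), (153.53424072265625, 10.049875259399414), 84.2894058227539) [[ 0.733  -0.3552  0.016 ]
 [ 0.735  -0.3832  0.016 ]
 [ 0.3074 -0.4066  0.016 ]
 [ 0.3052 -0.3792  0.016 ]]
[311 152  10   9  71] [315.9 156.4]
[223 156  10   8  67] [227.1 159.4]
```

View pics/mont.png

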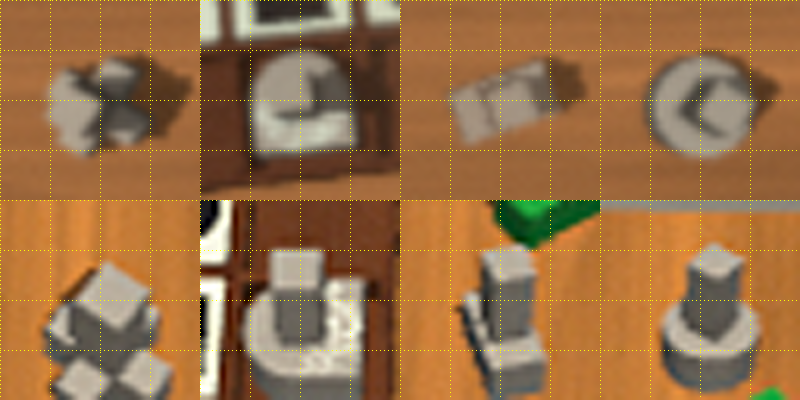

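Run:
```python
from h import *
T=np.load("top0.npy",allow_pickle=True).item();S=np.load("side0.npy",allow_pickle=True).item()
H=hsv(T);w=((H[...,1]<60)&(H[...,2]>150))
vv,uu=np.mgrid[:384,:512]
w&=(uu>158)&(uu<290)&(vv>130)&(vv<158.7+(213-uu)*.098)
P=np.vstack([np.argwhere(l==i)[:,::-1] for i,s,ce,l in blobs(w,12)])
r=cv2.minAreaRect(P.astype(np.float32));b=np.array([plane(T,*p,.022) for p in cv2.boxPoints(r)])
print(r,b.round(4));c=b.mean(0)
o=b[np.argsort(b[:,1])];d=(o[2:].mean(0)-o[:2].mean(0))[:2];yaw=np.arctan2(-d[0],d[1]);print("len",np.hypot(*d))
ex=np.array([np.cos(yaw),np.sin(yaw)]);ey=np.array([-ex[1],ex[0]]);o=c[:2]-.056*ex
print("rack",o,np.degrees(yaw))
print("plunger top",plane(T,315.9,156.4,.066),plane(S,227.1,159.4,.066),"exp",o-.253*ey)
for n,y in zip(["heel","tee","square","round","oblong","cross"],[.15,.09,.03,-.03,-.09,-.15]): print(n,(o+y*ey).round(4))
sd={"cross":((270,294),[(105,62),(152,92),(123,127),(75,98)]),"heel":((206,236),[(73,49),(122,49),(122,85),(70,85)]),
"oblong":((280,166),[(82,50),(128,46),(137,76),(87,81)]),"round":((278,120),[(114,43),(144,62),(118,80),(90,62)])}
for n,(og,q) in sd.items():
    X=np.array([plane(S,og[0]+(a+.5)/6.25-.5,og[1]+(e+.5)/6.25-.5,.062) for a,e in q])
    e=np.diff(np.vstack([X,X[:1]]),axis=0)[:,:2];an=np.degrees(np.arctan2(e[:,1],e[:,0]))%90
    print(n,X.mean(0).round(4),np.hypot(*e.T).round(4),an.round(0), "top px of it",proj(T,X.mean(0)).round(1))
    m=hsv(T); 
tt={"heel":((198,152),(92,83)),"round":((346,205),(130,100))}
for n,(og,q) in tt.items(): print(n,"top",plane(T,og[0]+q[0]/6.25-.4,og[1]+q[1]/6.25-.4,.062))
print("round foot",plane(T,346+101/6.25-.4,205+105/6.25-.4,.022))
print("oblong foot",[plane(T,283+a/6.25-.4,210+e/6.25-.4,.022).round(4) for a,e in [(52,100),(68,144),(162,107),(147,63)]])
```

```text
((222.56765747070312, 147.82057189941406), (15.400571823120117, 124.57656860351562), 84.0938491821289) [[ 0.6621  0.2931  0.022 ]
 [ 0.6884 -0.0589  0.022 ]
 [ 0.6448 -0.0622  0.022 ]
 [ 0.6182  0.2891  0.022 ]]
len 0.35266436644143206
rack [0.59755908 0.11108708] 4.307447023912734
plunger top [ 0.61572667 -0.14164093  0.066     ] [ 0.6138251  -0.13618305  0.066     ] exp [ 0.61656149 -0.14119829]
heel [0.5863 0.2607]
tee [0.5908 0.2008]
square [0.5953 0.141 ]
round [0.5998 0.0812]
oblong [0.6043 0.0213]
cross [ 0.6088 -0.0385]
cross [0.4354 0.2808 0.062 ] [0.019  0.0163 0.0189 0.0169] [59. 55. 61. 56.] top px of it [161.4 227.1]
heel [0.5955 0.1358 0.062 ] [0.0183 0.0159 0.0192 0.0158] [4. 7. 4. 4.] top px of it [213.6 166.8]
oblong [ 0.4266 -0.0945  0.062 ] [0.0194 0.0169 0.0209 0.0172] [11. 14. 11.  9.] top px of it [300.4 227.1]
round [ 0.4334 -0.2687  0.062 ] [0.0181 0.0169 0.0169 0.0169] [50. 48. 50. 52.] top px of it [365.6 223.1]
heel top [0.60089017 0.1393609  0.062     ]
round top [ 0.43992877 -0.27104514  0.062     ]
round foot [ 0.43701777 -0.26793593  0.022     ]
oblong foot [array([ 0.43  , -0.0717,  0.022 ]), array([ 0.4103, -0.0782,  0.022 ]), array([ 0.4257, -0.1204,  0.022 ]), array([ 0.4454, -0.1144,  0.022 ])]
```

```bash
cat >> h.py <<'E'
import json
def st():
    s=robot.read_state();R=Ro.from_rotvec(s["orientation"]);return s,np.array(s["tool_pos"]),R
def yawy(R): # world direction of tool y axis, deg
    v=R.apply([0,1,0]);return np.degrees(np.arctan2(v[1],v[0]))
def plan(wps,step=.2,start=None):
    """wps: (x,y,z,yaw of tool y deg mod 180 | None keep); prints one jog row per call"""
    s,p,R=st(); 
    for x,y,z,yw in wps:
        y0=yawy(R)
        d=0 if yw is None else (yw-y0+90)%180-90
        Rt=Ro.from_euler("z",y0+d,degrees=True)*Ro.from_matrix(np.array([[0,1,0],[1,0,0],[0,0,-1.]]))
        # columns: tool x,y,z in world at yaw 0 => y along +X
        k=0
        while k<6:
            sh=R.inv().apply(np.array([x,y,z])-p)/.2; tr=(R.inv()*Rt).as_rotvec()/(np.pi/2)
            f=min(1,step/.2/max(np.linalg.norm(sh),1e-9),.45/max(np.abs(tr).max(),1e-9))
            a=np.round(sh*f,3);b=np.round(tr*f,3)
            print(f"({x:.3f},{y:.3f},{z:.3f})",json.dumps([a.tolist(),b.tolist()]))
            p=p+R.apply(a*.2);R=R*Ro.from_rotvec(b*np.pi/2);k+=1
            if f==1: break
def greys():
    c=cam("top");H=hsv(c);m=(H[...,1]<70)&(H[...,2]>75)
    for i,s,ce,l in blobs(m,30):
        if 140<ce[0]<420 and 110<ce[1]<300 and s[4]<1600 and not 120<ce[1]<157: print(ce.round(1),s[4],end=" | ")
    print()
E
python3 - <<'E'
from h import *
greys()
s,p,R=st();print(p,R.as_matrix().round(2),yawy(R))
plan([(.42,-.3,.2,None),(.598,.1375,.16,4.3),(.598,.1375,.032,4.3)])
E
```

```text
[399.2 192.4] 1378 | [312.4 159.1] 165 | [300.9 160.6] 67 | [213.7 168.7] 238 | [361.7 221.7] 202 | [299.  225.9] 105 | [161.8 226.6] 74 | [268.  260.4] 301 | 
[ 0.23014028 -0.55371245  0.21796376] [[ 0.92  0.38 -0.  ]
 [ 0.38 -0.92  0.  ]
 [ 0.   -0.   -1.  ]] -67.43742769685993
(0.420,-0.300,0.200) [[0.859, -0.509, 0.057], [-0.0, -0.0, -0.0]]
(0.420,-0.300,0.200) [[0.504, -0.298, 0.034], [-0.001, -0.0, -0.0]]
(0.598,0.138,0.160) [[0.701, -0.708, 0.084], [0.0, 0.0, -0.336]]
(0.598,0.138,0.160) [[0.962, -0.259, 0.084], [0.0, 0.0, -0.336]]
(0.598,0.138,0.160) [[0.357, 0.097, 0.032], [0.0, 0.0, -0.125]]
(0.598,0.138,0.032) [[-0.0, -0.0, 0.64], [0.0, 0.0, -0.0]]
```

Emit:
{"fn": "jog_arm", "kwargs": {"rows": [[[0.859, -0.509, 0.057], [0, 0, 0]], [[0.859, -0.509, 0.057], [0, 0, 0]], [[0.859, -0.509, 0.057], [0, 0, 0]], [[0.859, -0.509, 0.057], [0, 0, 0]], [[0.859, -0.509, 0.057], [0, 0, 0]]], "hand": 0, "squeeze": 40}}

```text
t: 0.7
tool_pos: [0.3528, -0.3895, 0.2067]
orientation: [-3.077, -0.623, -0.002]
force: [-0.0, 1.2, -0.2]
opening: 0.0578
gripper_force: 0.0
```

Emit:
{"fn": "jog_arm", "kwargs": {"rows": [[[0.504, -0.298, 0.034], [0, 0, 0]], [[0.504, -0.298, 0.034], [0, 0, 0]], [[0.504, -0.298, 0.034], [0, 0, 0]], [[0.504, -0.298, 0.034], [0, 0, 0]]]}}

```text
t: 1.1
tool_pos: [0.421, -0.2989, 0.2002]
orientation: [-3.079, -0.619, 0.0]
force: [-0.7, -0.0, 0.8]
opening: 0.0463
gripper_force: 0.0
```

Emit:
{"fn": "jog_arm", "kwargs": {"rows": [[[0.701, -0.708, 0.084], [0, 0, -0.336]], [[0.701, -0.708, 0.084], [0, 0, -0.336]], [[0.701, -0.708, 0.084], [0, 0, -0.336]], [[0.701, -0.708, 0.084], [0, 0, -0.336]], [[0.701, -0.708, 0.084], [0, 0, -0.336]]]}}

```text
t: 1.6
tool_pos: [0.4961, -0.1122, 0.1831]
orientation: [-2.807, -1.406, -0.001]
force: [-0.2, -0.8, -0.3]
opening: 0.0461
gripper_force: 0.0
```

Emit:
{"fn": "jog_arm", "kwargs": {"rows": [[[0.962, -0.259, 0.084], [0, 0, -0.336]], [[0.962, -0.259, 0.084], [0, 0, -0.336]], [[0.962, -0.259, 0.084], [0, 0, -0.336]], [[0.962, -0.259, 0.084], [0, 0, -0.336]], [[0.962, -0.259, 0.084], [0, 0, -0.336]]]}}

```text
t: 2.1
tool_pos: [0.5713, 0.0717, 0.1659]
orientation: [-2.345, -2.088, -0.0]
force: [-1.0, -1.0, 0.3]
opening: 0.0468
gripper_force: 0.0
```

Emit:
{"fn": "jog_arm", "kwargs": {"rows": [[[0.357, 0.097, 0.032], [0, 0, -0.125]], [[0.357, 0.097, 0.032], [0, 0, -0.125]], [[0.357, 0.097, 0.032], [0, 0, -0.125]], [[0.357, 0.097, 0.032], [0, 0, -0.125]]]}}

```text
t: 2.5
tool_pos: [0.5984, 0.1351, 0.1602]
orientation: [2.139, 2.3, -0.002]
force: [0.0, -0.2, 0.3]
opening: 0.0461
gripper_force: 0.0
```

Run:
```python
from h import *
s,p,R=st();print(p,yawy(R),R.as_matrix()[2].round(3),s["opening"],s["t"],s["q"].round(2))
plan([(.598,.1375,.032,4.3)])
c=cam("side");save(c,"s1.png",(180,180,300,280),6)
```

```text
[0.5983742 0.1351417 0.1601522] 4.163330557409007 [-0.001 -0.001 -1.   ] 0.04612825481135809 2.5 [ 0.14  0.2   1.52 -0.    1.42  0.07]
(0.598,0.138,0.032) [[0.013, -0.001, 0.641], [-0.0, 0.001, -0.002]]
```

View pics/s1.png

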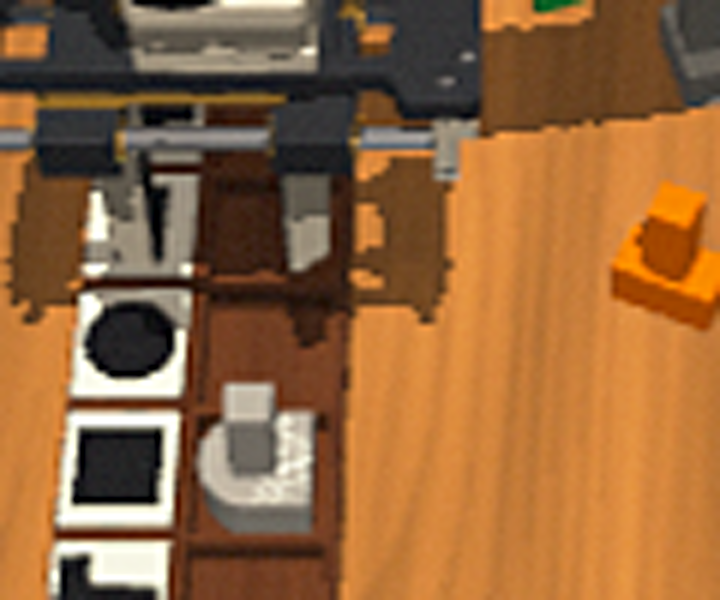

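The gripper hangs above the heel die, whose shank is at crop (250,410), and the fingers line up across the bays. I'll descend and grip.

Emit:
{"fn": "jog_arm", "kwargs": {"rows": [[[0.013, 0, 0.16], [0, 0, 0]], [[0.013, 0, 0.32], [0, 0, 0]], [[0.013, 0, 0.48], [0, 0, 0]], [[0.013, 0, 0.6], [0, 0, 0]], [[0.013, 0, 0.641], [0, 0, 0]]]}}

```text
t: 3.05
tool_pos: [0.5957, 0.1373, 0.0292]
orientation: [-2.138, -2.298, 0.007]
force: [0.1, 0.8, 0.0]
opening: 0.0465
gripper_force: 0.0
```

Emit:
{"fn": "jog_arm", "kwargs": {"rows": [[[0, 0, 0], [0, 0, 0]], [[0, 0, 0], [0, 0, 0]], [[0, 0, 0], [0, 0, 0]], [[0, 0, 0], [0, 0, 0]], [[0, 0, 0], [0, 0, 0]]], "hand": 1, "squeeze": 50}}

```text
t: 3.55
tool_pos: [0.5988, 0.1399, 0.0339]
orientation: [2.136, 2.302, 0.002]
force: [-2.8, -0.9, 6.1]
opening: 0.0177
gripper_force: 50.0
```

Emit:
{"fn": "jog_arm", "kwargs": {"rows": [[[0, 0, -0.1], [0, 0, 0]], [[0, 0, -0.2], [0, 0, 0]], [[0, 0, -0.3], [0, 0, 0]], [[0, 0, -0.35], [0, 0, 0]], [[0, 0, -0.35], [0, 0, 0]]]}}

```text
t: 4.05
tool_pos: [0.5992, 0.1401, 0.1041]
orientation: [2.135, 2.302, 0.004]
force: [-0.8, 0.4, -2.6]
opening: 0.0176
gripper_force: 50.0
```

Run:
```python
from h import *
s,p,R=st();print(p,yawy(R),s["opening"],s["gripper_force"])
plan([(.5863,.2607,.102,4.3),(.5863,.2607,.034,4.3)])
c=cam("side");save(c,"s2.png",(170,180,290,280),6)
```

```text
[0.59923153 0.14014154 0.10413274] 4.303672405277408 0.017643217372782082 49.99895989894867
(0.586,0.261,0.102) [[0.606, -0.019, 0.011], [0.002, -0.0, 0.0]]
(0.586,0.261,0.034) [[-0.0, -0.0, 0.34], [0.0, -0.0, 0.0]]
```

View pics/s2.png

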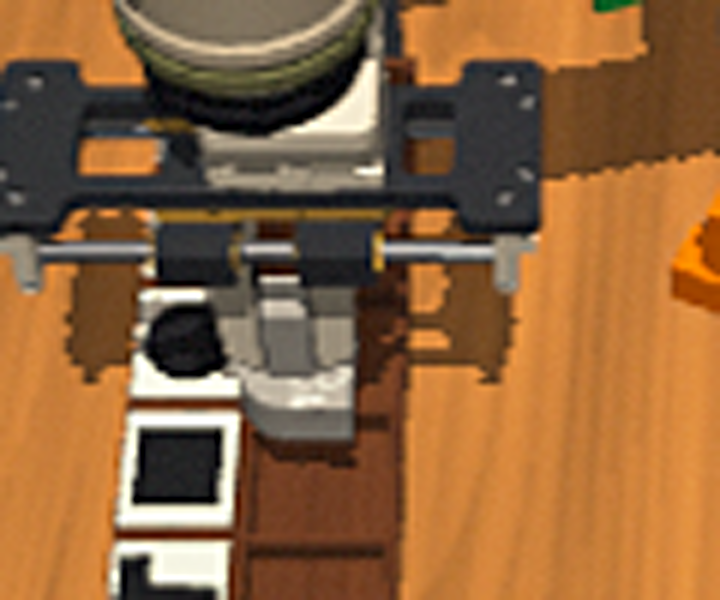

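The heel die is held, hanging between the fingers at crop (300,390), and it is clear of the rack. Next I'll carry it to the heel bay.

Emit:
{"fn": "jog_arm", "kwargs": {"rows": [[[0.12, -0.004, 0.01], [0, 0, 0]], [[0.27, -0.01, 0.01], [0, 0, 0]], [[0.43, -0.014, 0.01], [0, 0, 0]], [[0.55, -0.017, 0.01], [0, 0, 0]], [[0.606, -0.019, 0.01], [0, 0, 0]]]}}

```text
t: 4.6
tool_pos: [0.5836, 0.2622, 0.0983]
orientation: [-2.133, -2.304, 0.003]
force: [-0.8, -0.4, -3.7]
opening: 0.0175
gripper_force: 50.0
```

Emit:
{"fn": "jog_arm", "kwargs": {"rows": [[[0, 0, 0], [0, 0, 0]], [[0, 0, 0], [0, 0, 0]]]}}

```text
t: 4.8
tool_pos: [0.5848, 0.2595, 0.0993]
orientation: [-2.136, -2.303, 0.003]
force: [0.1, 0.9, -2.6]
opening: 0.0177
gripper_force: 50.0
```

Run:
```python
from h import *
s,p,R=st();print(p,yawy(R),s["opening"],s["gripper_force"])
plan([(.5863,.2607,.035,4.3)])
c=cam("side");save(c,"s3.png",(170,210,290,310),6)
```

```text
[0.58475614 0.25945231 0.09928968] 4.305007357062404 0.017717306565362887 49.998952746391296
(0.586,0.261,0.035) [[0.006, 0.009, 0.321], [-0.001, 0.001, 0.0]]
```

View pics/s3.png

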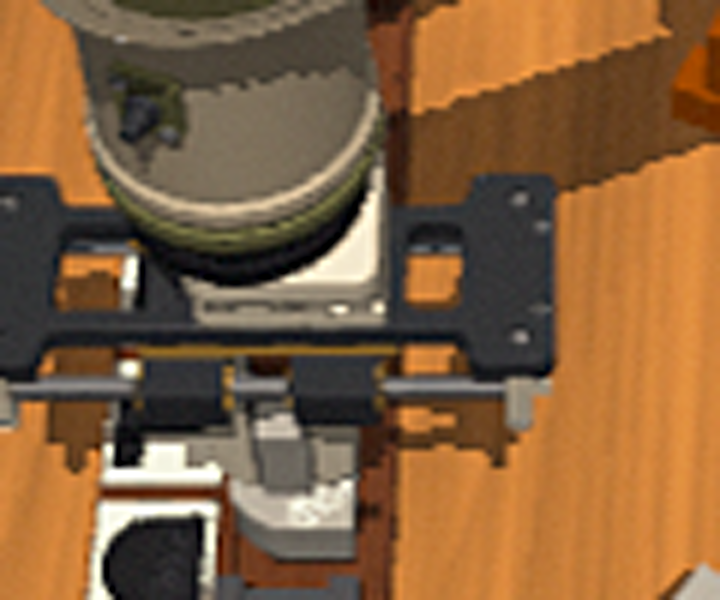

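The die hangs over the heel bay at crop (295,500), just before the end post. I'll lower it, release and rise.

Emit:
{"fn": "jog_arm", "kwargs": {"rows": [[[0.006, 0.008, 0.08], [0, 0, 0]], [[0.006, 0.008, 0.16], [0, 0, 0]], [[0.006, 0.008, 0.24], [0, 0, 0]], [[0.006, 0.008, 0.3], [0, 0, 0]], [[0.006, 0.008, 0.321], [0, 0, 0]]]}}

```text
t: 5.35
tool_pos: [0.5851, 0.2609, 0.0339]
orientation: [-2.136, -2.302, 0.005]
force: [-8.6, -3.1, 15.2]
opening: 0.0174
gripper_force: 50.0
```

Emit:
{"fn": "jog_arm", "kwargs": {"rows": [[[0, 0, 0], [0, 0, 0]], [[0, 0, 0], [0, 0, 0]], [[0, 0, 0], [0, 0, 0]]]}}

```text
t: 5.65
tool_pos: [0.5868, 0.2618, 0.0362]
orientation: [2.137, 2.303, 0.001]
force: [-0.4, 1.0, -2.0]
opening: 0.0178
gripper_force: 50.0
```

Emit:
{"fn": "jog_arm", "kwargs": {"rows": [[[0, 0, 0], [0, 0, 0]], [[0, 0, 0], [0, 0, 0]], [[0, 0, 0], [0, 0, 0]], [[0, 0, 0], [0, 0, 0]]], "hand": 0}}

```text
t: 6.05
tool_pos: [0.5869, 0.2618, 0.0364]
orientation: [2.137, 2.303, 0.001]
force: [0.0, 0.2, -0.1]
opening: 0.0443
gripper_force: 0.0
```

Emit:
{"fn": "jog_arm", "kwargs": {"rows": [[[0, 0, -0.2], [0, 0, 0]], [[0, 0, -0.4], [0, 0, 0]], [[0, 0, -0.65], [0, 0, 0]], [[0, 0, -0.65], [0, 0, 0]]]}}

```text
t: 6.45
tool_pos: [0.5912, 0.2634, 0.176]
orientation: [2.132, 2.298, 0.02]
force: [1.2, -0.0, 1.1]
opening: 0.0463
gripper_force: 0.0
```

Run:
```python
from h import *
for i in range(3):
  s,p,R=st();print(p.round(4),round(yawy(R),1),s["opening"],s["t"])
  cam("side")
greys()
plan([(.4365,.281,.13,57),(.4365,.281,.028,57)])
plan([(.4365,.281,.13,-33),(.4365,.281,.028,-33)])
```

```text
[0.5912 0.2634 0.176 ] 4.3 0.0463485205686229 6.45
[0.5898 0.2629 0.172 ] 4.3 0.046750883101499933 6.5
[0.5881 0.2622 0.1687] 4.3 0.046375914419695644 6.55
[399.1 192.4] 1380 | [305.9 159.5] 346 | [170.8 172.8] 216 | [361.6 221.7] 206 | [301.9 225.1] 64 | [264.2 260.9] 468 | [157.4 275.2] 84 | 
(0.436,0.281,0.130) [[0.118, -0.567, 0.135], [-0.001, -0.0, -0.45]]
(0.436,0.281,0.130) [[0.138, -0.107, 0.04], [-0.0, -0.0, -0.136]]
(0.436,0.281,0.028) [[-0.001, 0.0, 0.51], [0.0, -0.0, 0.0]]
(0.436,0.281,0.130) [[0.153, -0.738, 0.175], [-0.001, 0.001, 0.414]]
(0.436,0.281,0.028) [[0.0, 0.0, 0.51], [-0.0, -0.0, 0.0]]
```

Run:
```python
from h import *
c=cam("side");H=hsv(c);m=(H[...,1]<60)&(H[...,2]>85)
for X in ([.4365,.281,.04],[.43,.28,0]): print(proj(c,X))
for i,s,ce,l in blobs(m,30):
    if 230<ce[0]<420 and 120<ce[1]<383: print(ce.round(1),s)
T=cam("top");v,u=np.argwhere(((hsv(T)[...,1]<70)&(hsv(T)[...,2]>75)))[:,:].T
print("now at cross zone",(((u-161)**2+(v-226)**2)<200).sum()); print(T["frame"][215:240:4,150:176:4].tolist())
```

```text
[286.89659712 313.41875213]
[289.22993693 321.26675295]
[297.  175.7] [294 173   7   6  31]
[296.2 188.3] [290 181  13  12  49]
[333.  216.8] [319 206  28  22 349]
[250.5 257.2] [240 254  20  10  74]
[286.8 317.4] [277 304  20  27 318]
now at cross zone 118
[[[186, 165, 135], [71, 61, 49], [69, 59, 50], [66, 59, 48], [66, 57, 47], [172, 112, 62], [175, 114, 66]], [[198, 175, 144], [75, 65, 52], [69, 58, 48], [66, 58, 48], [64, 56, 46], [88, 75, 63], [105, 68, 40]], [[199, 178, 146], [122, 108, 87], [71, 60, 49], [65, 57, 45], [63, 55, 45], [66, 58, 47], [90, 57, 30]], [[192, 172, 141], [186, 165, 135], [73, 62, 50], [71, 61, 50], [66, 56, 45], [66, 58, 49], [78, 55, 38]], [[130, 117, 99], [196, 175, 144], [77, 66, 53], [76, 65, 52], [69, 59, 49], [67, 59, 50], [146, 96, 56]], [[165, 150, 124], [201, 180, 149], [120, 105, 87], [74, 64, 50], [73, 62, 50], [66, 57, 46], [96, 72, 54]], [[198, 178, 145], [196, 176, 144], [186, 166, 135], [77, 65, 52], [76, 64, 51], [70, 60, 48], [67, 57, 46]]]
```

The side view shows the cross die unmoved at (287,317); the arm only blocks it from above. On to the cross.

Emit:
{"fn": "jog_arm", "kwargs": {"rows": [[[0.05, -0.25, 0.06], [0, 0, 0.1]], [[0.1, -0.5, 0.12], [0, 0, 0.2]], [[0.153, -0.738, 0.175], [0, 0, 0.3]], [[0.153, -0.738, 0.175], [0, 0, 0.414]], [[0.153, -0.738, 0.175], [0, 0, 0.414]]]}}

```text
t: 7.25
tool_pos: [0.4335, 0.2806, 0.1282]
orientation: [-2.763, -1.494, 0.008]
force: [0.9, 0.8, 0.9]
opening: 0.0463
gripper_force: 0.0
```

Emit:
{"fn": "jog_arm", "kwargs": {"rows": [[[0, 0, 0], [0, 0, 0]], [[0, 0, 0], [0, 0, 0]], [[0, 0, 0], [0, 0, 0]]]}}

```text
t: 7.55
tool_pos: [0.4373, 0.281, 0.1307]
orientation: [-2.76, -1.501, 0.001]
force: [0.0, -0.4, -0.2]
opening: 0.0465
gripper_force: 0.0
```

Run:
```python
from h import *
s,p,R=st();print(p,yawy(R),R.as_matrix()[2].round(3),s["opening"])
c=cam("side");H=hsv(c);m=(H[...,1]<60)&(H[...,2]>85)
for i,s,ce,l in blobs(m,30):
    if 270<ce[0]<310 and 290<ce[1]<345: print(ce.round(1),s)
plan([(.4365,.281,.028,-33)])
```

```text
[0.43725271 0.28097248 0.13066201] -32.908713696908976 [-0.001 -0.    -1.   ] 0.04651061769612369
[299.8 301.6] [297 298   7   7  30]
[286.9 317. ] [277 305  20  26 300]
(0.436,0.281,0.028) [[-0.002, -0.003, 0.514], [-0.0, 0.0, 0.001]]
```

Emit:
{"fn": "jog_arm", "kwargs": {"rows": [[[0, 0, 0.15], [0, 0, 0]], [[0, 0, 0.3], [0, 0, 0]], [[0, 0, 0.43], [0, 0, 0]], [[0, 0, 0.5], [0, 0, 0]], [[0, 0, 0.51], [0, 0, 0]]]}}

```text
t: 8.1
tool_pos: [0.4358, 0.2803, 0.027]
orientation: [-2.76, -1.5, 0.006]
force: [-0.4, 0.9, -1.1]
opening: 0.0462
gripper_force: 0.0
```

Emit:
{"fn": "jog_arm", "kwargs": {"rows": [[[0, 0, 0], [0, 0, 0]], [[0, 0, 0], [0, 0, 0]], [[0, 0, 0], [0, 0, 0]], [[0, 0, 0], [0, 0, 0]], [[0, 0, 0], [0, 0, 0]]], "hand": 1}}

```text
t: 8.6
tool_pos: [0.4379, 0.2816, 0.0301]
orientation: [-2.76, -1.5, -0.003]
force: [-1.3, 0.6, 4.6]
opening: 0.0179
gripper_force: 50.0
```

Emit:
{"fn": "jog_arm", "kwargs": {"rows": [[[0, 0, 0], [0, 0, 0]], [[0, 0, -0.1], [0, 0, 0]], [[0, 0, -0.2], [0, 0, 0]], [[0, 0, -0.35], [0, 0, 0]], [[0, 0, -0.5], [0, 0, 0]]]}}

```text
t: 9.1
tool_pos: [0.436, 0.2805, 0.1287]
orientation: [2.76, 1.5, -0.005]
force: [0.5, 0.0, -2.6]
opening: 0.0178
gripper_force: 50.0
```

Emit:
{"fn": "jog_arm", "kwargs": {"rows": [[[0, 0, 0], [0, 0, 0]], [[0, 0, 0], [0, 0, 0]]]}}

```text
t: 9.3
tool_pos: [0.4371, 0.2811, 0.1286]
orientation: [2.76, 1.5, 0.001]
force: [0.3, -0.4, -4.5]
opening: 0.0173
gripper_force: 50.0
```

Run:
```python
from h import *
s,p,R=st();print(p,yawy(R),s["opening"],s["gripper_force"])
c=cam("side");H=hsv(c);m=(H[...,1]<60)&(H[...,2]>85)
for i,s,ce,l in blobs(m,30):
    if 270<ce[0]<310 and 270<ce[1]<345: print(ce.round(1),s)
plan([(.6088,-.0385,.125,4.3)],.18)
```

```text
[0.43708954 0.281147   0.12860817] -32.964090067149954 0.01734279119202207 49.997230768203735
[281.9 277.5] [278 274   8   8  37]
[305.2 293.9] [299 290  13   9  42]
[288.2 300.7] [279 291  21  18 218]
(0.609,-0.038,0.125) [[-0.431, 0.79, 0.006], [-0.001, 0.0, -0.205]]
(0.609,-0.038,0.125) [[-0.659, 0.613, 0.007], [-0.0, 0.001, -0.206]]
(0.609,-0.038,0.125) [[-0.013, 0.005, -0.0], [-0.0, 0.0, -0.003]]
```

Emit:
{"fn": "jog_arm", "kwargs": {"rows": [[[-0.07, 0.13, 0], [0, 0, -0.04]], [[-0.17, 0.32, 0], [0, 0, -0.08]], [[-0.27, 0.5, 0], [0, 0, -0.13]], [[-0.37, 0.68, 0.006], [0, 0, -0.17]], [[-0.431, 0.79, 0.006], [0, 0, -0.205]]]}}

```text
t: 9.85
tool_pos: [0.522, 0.12, 0.1249]
orientation: [-2.482, -1.924, 0.006]
force: [0.1, 0.3, -3.4]
opening: 0.018
gripper_force: 50.0
```

Emit:
{"fn": "jog_arm", "kwargs": {"rows": [[[-0.15, 0.14, 0], [0, 0, -0.05]], [[-0.3, 0.28, 0], [0, 0, -0.1]], [[-0.46, 0.43, 0], [0, 0, -0.15]], [[-0.6, 0.56, 0], [0, 0, -0.19]], [[-0.67, 0.62, 0], [0, 0, -0.208]]]}}

```text
t: 10.35
tool_pos: [0.6086, -0.041, 0.1246]
orientation: [-2.137, -2.3, 0.004]
force: [0.1, 0.3, -4.1]
opening: 0.0178
gripper_force: 50.0
```

Emit:
{"fn": "jog_arm", "kwargs": {"rows": [[[0, 0, 0], [0, 0, 0]], [[0, 0, 0], [0, 0, 0]], [[0, 0, 0], [0, 0, 0]]]}}

```text
t: 10.65
tool_pos: [0.608, -0.0369, 0.1262]
orientation: [-2.137, -2.3, 0.002]
force: [0.1, 0.6, -2.9]
opening: 0.0178
gripper_force: 50.0
```

Run:
```python
from h import *
s,p,R=st();print(p,yawy(R),s["opening"],s["gripper_force"])
plan([(.6088,-.0385,.038,4.3)],.18)
```

```text
[ 0.60795403 -0.03686795  0.1261707 ] 4.215183561348522 0.017827857445710856 49.99736845493317
(0.609,-0.038,0.038) [[-0.009, 0.005, 0.441], [-0.002, -0.001, -0.001]]
```

Emit:
{"fn": "jog_arm", "kwargs": {"rows": [[[-0.008, 0.005, 0.12], [0, 0, 0]], [[-0.008, 0.005, 0.24], [0, 0, 0]], [[-0.008, 0.005, 0.34], [0, 0, 0]], [[-0.008, 0.005, 0.41], [0, 0, 0]], [[-0.008, 0.005, 0.445], [0, 0, 0]]]}}

```text
t: 11.15
tool_pos: [0.609, -0.0384, 0.037]
orientation: [-2.136, -2.301, 0.002]
force: [0.5, 0.4, -4.2]
opening: 0.0177
gripper_force: 5.0
```

Emit:
{"fn": "jog_arm", "kwargs": {"rows": [[[0, 0, 0], [0, 0, 0]], [[0, 0, 0], [0, 0, 0]], [[0, 0, 0], [0, 0, 0]]]}}

```text
t: 11.45
tool_pos: [0.6115, -0.0395, 0.0403]
orientation: [2.137, 2.3, 0.002]
force: [0.8, -0.0, -3.5]
opening: 0.0178
gripper_force: 50.0
```

Emit:
{"fn": "jog_arm", "kwargs": {"rows": [[[0, 0, 0], [0, 0, 0]], [[0, 0, 0], [0, 0, 0]], [[0, 0, 0], [0, 0, 0]], [[0, 0, 0], [0, 0, 0]]], "hand": 0}}

```text
t: 11.85
tool_pos: [0.6107, -0.0395, 0.0394]
orientation: [2.138, 2.301, 0.001]
force: [-0.5, 0.4, 0.4]
opening: 0.0442
gripper_force: 0.0
```

Emit:
{"fn": "jog_arm", "kwargs": {"rows": [[[0, 0, -0.15], [0, 0, 0]], [[0, 0, -0.35], [0, 0, 0]], [[0, 0, -0.5], [0, 0, 0]], [[0, 0, -0.65], [0, 0, 0]], [[0, 0, -0.65], [0, 0, 0]]]}}

```text
t: 12.35
tool_pos: [0.6135, -0.0399, 0.175]
orientation: [2.133, 2.296, 0.008]
force: [0.4, -0.4, 0.5]
opening: 0.0463
gripper_force: 0.0
```

Run:
```python
from h import *
greys()
s,p,R=st();print(p,yawy(R),s["opening"],s["gripper_force"])
c=cam("side");H=hsv(c);m=(H[...,1]<60)&(H[...,2]>85)
for i,s,ce,l in blobs(m,30):
    if 200<ce[0]<330 and 80<ce[1]<345: print(ce.round(1),s,end="|")
print()
S=np.load("side0.npy",allow_pickle=True).item();H=hsv(S);m=(H[...,1]<60)&(H[...,2]>85)
for i,s,ce,l in blobs(m,30):
    if 200<ce[0]<330 and 80<ce[1]<345: print(ce.round(1),s,end="|")
plan([(.428,-.0955,.13,15),(.428,-.0955,.03,15)],.18)
```

```text
[399.3 192.9] 1361 | [285.9 158.6] 254 | [170.6 172.8] 214 | [232.2 230. ] 592 | [362.2 221.7] 153 | [297.8 226.2] 102 | [251.4 239.1] 42 | [265.5 255.3] 106 | [266.  287.4] 61 | 
[ 0.61230151 -0.03976242  0.17216112] 4.200721675798266 0.04640737174416194 0.0
[223.  116.3] [206  93  30  33 417]|[294.6 115.7] [260 106  80  16 740]|[251.4 136. ] [241 132  19  11  66]|[216.9 135.9] [207 135  21   3  56]|[295.6 141.2] [289 136  14   9  64]|[205.9 150.5] [202 140   8  21  93]|[233.1 154.6] [230 143   7  25 113]|[225.1 169.8] [220 168  11   4  30]|[296.8 185.5] [290 173  13  25 187]|[224.5 196.2] [216 184  18  24 255]|[205.1 198.7] [196 191  19  16 208]|[203.3 217.3] [194 209  19  17 214]|[201.5 236.6] [192 228  20  18 189]|[219.5 300.7] [209 292  21  17 276]|
[268.4 116.1] [ 199  106  141   16 1208]|[295.6 139.8] [288 127  15  23 210]|[227.8 166.7] [220 161  17  11 105]|[296.9 185.5] [290 173  13  25 184]|[205.1 198.7] [196 191  19  16 207]|[203.3 217.3] [194 209  19  17 214]|[201.4 236.6] [192 228  20  18 188]|[222.6 256.9] [213 244  19  25 377]|[286.9 316.6] [277 304  20  25 278]|(0.428,-0.096,0.130) [[-0.195, -0.86, 0.181], [0.001, 0.0, -0.111]]
(0.428,-0.096,0.130) [[-0.004, -0.075, 0.016], [0.0, 0.0, -0.009]]
(0.428,-0.096,0.030) [[0.001, -0.0, 0.5], [0.0, 0.0, -0.0]]
```

The slackening showed on the way down (grip 5 N at t=11.15 s), and the cross still went into its bay. The oblong hasn't moved, so that's next.

Emit:
{"fn": "jog_arm", "kwargs": {"rows": [[[-0.05, -0.22, 0.04], [0, 0, -0.03]], [[-0.1, -0.44, 0.09], [0, 0, -0.06]], [[-0.15, -0.66, 0.14], [0, 0, -0.09]], [[-0.199, -0.87, 0.19], [0, 0, -0.12]], [[-0.199, -0.935, 0.197], [0, 0, -0.12]]]}}

```text
t: 12.95
tool_pos: [0.421, -0.0927, 0.1249]
orientation: [-1.907, -2.487, 0.005]
force: [0.7, 0.3, 0.2]
opening: 0.0463
gripper_force: 0.0
```

Emit:
{"fn": "jog_arm", "kwargs": {"rows": [[[0, 0, 0], [0, 0, 0]], [[0, 0, 0], [0, 0, 0]], [[0, 0, 0], [0, 0, 0]]]}}

```text
t: 13.25
tool_pos: [0.4276, -0.0927, 0.1295]
orientation: [1.912, 2.493, 0.0]
force: [0.2, -0.1, 0.0]
opening: 0.0467
gripper_force: 0.0
```

Run:
```python
from h import *
s,p,R=st();print(p,yawy(R),R.as_matrix()[2].round(3),s["opening"])
c=cam("side");H=hsv(c);m=(H[...,1]<60)&(H[...,2]>85)
for i,s,ce,l in blobs(m,30):
    if 210<ce[0]<330 and 110<ce[1]<345: print(ce.round(1),s,end="|")
plan([(.428,-.0955,.03,15)])
```

```text
[ 0.42759033 -0.09273882  0.12945917] 15.016258080997508 [-0.  0. -1.] 0.046652201362539523
[310.7 118.4] [296 104  31  24 331]|[241. 115.] [199 106  96  15 670]|[303.1 136.7] [294 135  20   5  39]|[311.8 149.2] [309 138   7  22  85]|[270.1 142.2] [265 139  16  10  58]|[286.6 153.5] [284 145   6  18  82]|[227.8 166.7] [220 161  17  11 104]|[296.9 185.5] [290 173  13  25 186]|[224.5 196.2] [216 184  18  24 254]|[219.5 300.6] [209 292  21  17 270]|(0.428,-0.096,0.030) [[-0.014, -0.002, 0.498], [0.0, 0.0, 0.0]]
```

Emit:
{"fn": "jog_arm", "kwargs": {"rows": [[[-0.012, 0, 0.15], [0, 0, 0]], [[-0.012, 0, 0.3], [0, 0, 0]], [[-0.012, 0, 0.42], [0, 0, 0]], [[-0.012, 0, 0.48], [0, 0, 0]], [[-0.012, 0, 0.498], [0, 0, 0]]]}}

```text
t: 13.8
tool_pos: [0.4268, -0.0946, 0.0285]
orientation: [-1.91, -2.491, 0.001]
force: [-0.7, -0.3, -0.4]
opening: 0.0463
gripper_force: 0.0
```

Emit:
{"fn": "jog_arm", "kwargs": {"rows": [[[0, 0, 0], [0, 0, 0]], [[0, 0, 0], [0, 0, 0]], [[0, 0, 0], [0, 0, 0]], [[0, 0, 0], [0, 0, 0]], [[0, 0, 0], [0, 0, 0]]], "hand": 1}}

```text
t: 14.3
tool_pos: [0.4281, -0.0954, 0.0308]
orientation: [1.912, 2.491, 0.001]
force: [-1.0, 0.3, 5.2]
opening: 0.0176
gripper_force: 49.9
```

Emit:
{"fn": "jog_arm", "kwargs": {"rows": [[[0, 0, 0], [0, 0, 0]], [[0, 0, -0.1], [0, 0, 0]], [[0, 0, -0.2], [0, 0, 0]], [[0, 0, -0.35], [0, 0, 0]], [[0, 0, -0.5], [0, 0, 0]]]}}

```text
t: 14.8
tool_pos: [0.4263, -0.0948, 0.1298]
orientation: [-1.911, -2.491, 0.001]
force: [0.3, -0.4, -3.0]
opening: 0.0177
gripper_force: 49.9
```

Emit:
{"fn": "jog_arm", "kwargs": {"rows": [[[0, 0, 0], [0, 0, 0]], [[0, 0, 0], [0, 0, 0]], [[0, 0, 0], [0, 0, 0]]]}}

```text
t: 15.1
tool_pos: [0.4261, -0.0947, 0.1278]
orientation: [-1.911, -2.49, 0.001]
force: [0.4, 0.1, -4.1]
opening: 0.0177
gripper_force: 49.9
```

Run:
```python
from h import *
s,p,R=st();print(p,yawy(R),s["opening"],s["gripper_force"],s["force"])
plan([(.6043,.0213,.125,4.3)],.25)
```

```text
[ 0.42610286 -0.0947178   0.12775941] 15.002375027656624 0.017704402706528625 49.8965460062027 [ 0.42106241  0.07750923 -4.07203981]
(0.604,0.021,0.125) [[0.33, 1.011, 0.012], [-0.002, -0.001, 0.119]]
```

Emit:
{"fn": "jog_arm", "kwargs": {"rows": [[[0.06, 0.17, 0], [0, 0, 0.02]], [[0.13, 0.38, 0], [0, 0, 0.05]], [[0.2, 0.6, 0], [0, 0, 0.08]], [[0.26, 0.8, 0.01], [0, 0, 0.1]], [[0.32, 0.95, 0.01], [0, 0, 0.119]]]}}

```text
t: 15.6
tool_pos: [0.5946, 0.0174, 0.1246]
orientation: [-2.136, -2.3, 0.004]
force: [0.7, -0.6, -2.7]
opening: 0.0177
gripper_force: 49.9
```

Emit:
{"fn": "jog_arm", "kwargs": {"rows": [[[0.006, 0.06, 0], [0, 0, 0]], [[0.006, 0.06, 0], [0, 0, 0]], [[0.006, 0.06, 0], [0, 0, 0]], [[0.006, 0.06, 0], [0, 0, 0]]]}}

```text
t: 16.0
tool_pos: [0.6048, 0.0175, 0.1266]
orientation: [-2.136, -2.301, 0.002]
force: [0.3, 0.1, -2.8]
opening: 0.0177
gripper_force: 49.9
```

Run:
```python
from h import *
s,p,R=st();print(p,yawy(R),s["opening"],s["gripper_force"],s["force"])
plan([(.6043,.0213,.038,4.3)],.25)
```

```text
[0.60484482 0.01748555 0.12662654] 4.265394425942668 0.01771176209572458 49.89651560783386 [ 0.26585791  0.09165172 -2.75188367]
(0.604,0.021,0.038) [[0.019, -0.0, 0.443], [-0.001, -0.0, -0.0]]
```

Emit:
{"fn": "jog_arm", "kwargs": {"rows": [[[0.018, 0, 0.12], [0, 0, 0]], [[0.018, 0, 0.24], [0, 0, 0]], [[0.018, 0, 0.34], [0, 0, 0]], [[0.018, 0, 0.41], [0, 0, 0]], [[0.018, 0, 0.445], [0, 0, 0]]]}}

```text
t: 16.5
tool_pos: [0.6045, 0.0211, 0.0373]
orientation: [-2.136, -2.301, 0.002]
force: [-0.3, 0.3, -3.3]
opening: 0.0176
gripper_force: 49.9
```

Emit:
{"fn": "jog_arm", "kwargs": {"rows": [[[0, 0, 0], [0, 0, 0]], [[0, 0, 0], [0, 0, 0]], [[0, 0, 0.008], [0, 0, 0]], [[0, 0, 0.008], [0, 0, 0]]]}}

```text
t: 16.9
tool_pos: [0.6066, 0.0215, 0.0381]
orientation: [2.136, 2.302, 0.002]
force: [-0.1, -0.3, -2.9]
opening: 0.0176
gripper_force: 49.9
```

Emit:
{"fn": "jog_arm", "kwargs": {"rows": [[[0, 0, 0], [0, 0, 0]], [[0, 0, 0], [0, 0, 0]], [[0, 0, 0], [0, 0, 0]], [[0, 0, 0], [0, 0, 0]]], "hand": 0}}

```text
t: 17.3
tool_pos: [0.6062, 0.0215, 0.0376]
orientation: [2.136, 2.303, 0.001]
force: [-0.0, 0.5, -0.4]
opening: 0.0439
gripper_force: 0.0
```

Emit:
{"fn": "jog_arm", "kwargs": {"rows": [[[0, 0, -0.15], [0, 0, 0]], [[0, 0, -0.35], [0, 0, 0]], [[0, 0, -0.5], [0, 0, 0]], [[0, 0, -0.65], [0, 0, 0]], [[0, 0, -0.65], [0, 0, 0]]]}}

```text
t: 17.8
tool_pos: [0.6092, 0.0214, 0.1734]
orientation: [2.132, 2.298, 0.009]
force: [0.5, -0.1, 1.7]
opening: 0.0467
gripper_force: 0.0
```

Run:
```python
from h import *
greys()
s,p,R=st();print(p,yawy(R),s["opening"],s["gripper_force"])
c=cam("side");H=hsv(c);m=(H[...,1]<60)&(H[...,2]>85)
for i,s,ce,l in blobs(m,30):
    if 210<ce[0]<330 and 80<ce[1]<345: print(ce.round(1),s,end="|")
print()
plan([(.436,-.269,.14,50)],.18)
plan([(.436,-.269,.14,-40)],.18)
```

```text
[199.5 196.2] 1440 | [248.8 118.6] 629 | [399.1 192.2] 1376 | [301.2 160.2] 86 | [314.  162.5] 44 | [170.6 172.8] 213 | [261.3 174.1] 76 | [362.1 221.7] 154 | [222.2 247.2] 67 | [281.6 264.2] 73 | [239.6 259.1] 114 | [259.5 264.4] 30 | [225.2 278. ] 36 | [245.6 293.7] 101 | [229.3 297.1] 33 | [235.  295.8] 30 | 
[0.60792447 0.02143598 0.17052432] 4.294736199006044 0.04668018715192894 0.0
[264.9 122.4] [ 204  106  136   41 1360]|[295.3 141.4] [289 136  14   9  59]|[251.2 157.3] [241 153  18  11  71]|[215.8 156.8] [204 156  23   3  57]|[232.1 172.2] [229 164   8  18 101]|[224.1 205.2] [216 184  18  43 433]|[219.5 300.7] [209 292  21  17 276]|
(0.436,-0.269,0.140) [[-0.737, -0.511, 0.074], [0.001, 0.0, -0.27]]
(0.436,-0.269,0.140) [[-0.406, -0.675, 0.066], [0.0, 0.001, -0.238]]
(0.436,-0.269,0.140) [[-0.737, -0.511, 0.074], [0.001, -0.0, 0.262]]
(0.436,-0.269,0.140) [[-0.773, -0.152, 0.066], [0.0, -0.0, 0.23]]
```

Emit:
{"fn": "jog_arm", "kwargs": {"rows": [[[-0.15, -0.1, 0.02], [0, 0, 0.05]], [[-0.3, -0.21, 0.03], [0, 0, 0.11]], [[-0.45, -0.31, 0.05], [0, 0, 0.16]], [[-0.6, -0.42, 0.06], [0, 0, 0.21]], [[-0.737, -0.511, 0.074], [0, 0, 0.262]]]}}

```text
t: 18.4
tool_pos: [0.5128, -0.1339, 0.1501]
orientation: [-2.563, -1.812, 0.003]
force: [0.9, 0.2, 0.5]
opening: 0.0464
gripper_force: 0.0
```

Emit:
{"fn": "jog_arm", "kwargs": {"rows": [[[-0.19, -0.04, 0.02], [0, 0, 0.06]], [[-0.38, -0.08, 0.03], [0, 0, 0.12]], [[-0.57, -0.12, 0.05], [0, 0, 0.18]], [[-0.72, -0.145, 0.066], [0, 0, 0.23]], [[-0.773, -0.152, 0.066], [0, 0, 0.23]]]}}

```text
t: 18.9
tool_pos: [0.4326, -0.2702, 0.1368]
orientation: [-2.847, -1.32, 0.004]
force: [0.3, -0.3, -0.1]
opening: 0.0467
gripper_force: 0.0
```

Emit:
{"fn": "jog_arm", "kwargs": {"rows": [[[0, 0, 0], [0, 0, 0]], [[0, 0, 0], [0, 0, 0]], [[0, 0, 0], [0, 0, 0]]]}}

```text
t: 19.2
tool_pos: [0.4359, -0.2678, 0.139]
orientation: [-2.845, -1.331, -0.0]
force: [0.0, 0.5, 0.6]
opening: 0.0469
gripper_force: 0.0
```

Run:
```python
from h import *
s,p,R=st();print(p,yawy(R),s["opening"],s["gripper_force"])
c=cam("side");save(c,"s4.png",(180,90,340,220),5)
H=hsv(c);m=(H[...,1]<60)&(H[...,2]>85)
for i,s,ce,l in blobs(m,30):
    if 210<ce[0]<330 and 80<ce[1]<345: print(ce.round(1),s,end="|")
plan([(.436,-.269,.03,-40)],.18)
```

```text
[ 0.43589929 -0.2677963   0.13898988] -39.85746195951725 0.04689522067088019 0.0
[291.   82.2] [285  79  13   8  33]|[286.9  93.7] [285  84   5  22  57]|[320.3  97. ] [314  91  18  14  83]|[306.7 101.7] [305  97   5  12  33]|[267.6 116. ] [ 199  106  141   16 1176]|[295.7 139.4] [288 127  15  24 218]|[227.7 166.7] [220 161  17  11 103]|[224.1 204.8] [216 184  18  43 440]|[219.5 300.6] [209 292  21  17 273]|(0.436,-0.269,0.030) [[-0.005, 0.004, 0.546], [-0.0, -0.0, 0.002]]
```

View pics/s4.png

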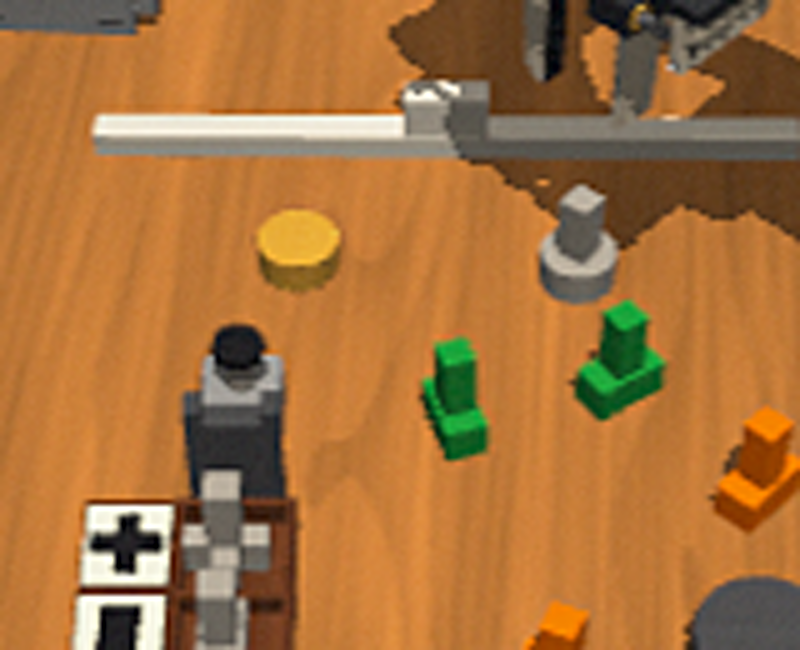

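The cross stands at crop (222,530) and the oblong at (217,620), both upright in their own bays. The round die is unmoved at (578,245), so I'll take it now.

Emit:
{"fn": "jog_arm", "kwargs": {"rows": [[[-0.005, 0, 0.15], [0, 0, 0]], [[-0.005, 0, 0.3], [0, 0, 0]], [[-0.005, 0, 0.45], [0, 0, 0]], [[-0.005, 0, 0.53], [0, 0, 0]], [[-0.005, 0, 0.546], [0, 0, 0]]]}}

```text
t: 19.75
tool_pos: [0.4336, -0.2676, 0.0276]
orientation: [-2.842, -1.329, 0.003]
force: [-0.3, 0.2, 0.0]
opening: 0.0466
gripper_force: 0.0
```

Emit:
{"fn": "jog_arm", "kwargs": {"rows": [[[0, 0, 0], [0, 0, 0]], [[0, 0, 0], [0, 0, 0]], [[0, 0, 0], [0, 0, 0]], [[0, 0, 0], [0, 0, 0]], [[0, 0, 0], [0, 0, 0]]], "hand": 1}}

```text
t: 20.25
tool_pos: [0.4353, -0.2701, 0.0311]
orientation: [2.846, 1.327, 0.001]
force: [-1.0, 2.4, 5.8]
opening: 0.018
gripper_force: 48.9
```

Emit:
{"fn": "jog_arm", "kwargs": {"rows": [[[0, 0, 0], [0, 0, 0]], [[0, 0, -0.1], [0, 0, 0]], [[0, 0, -0.2], [0, 0, 0]], [[0, 0, -0.35], [0, 0, 0]], [[0, 0, -0.5], [0, 0, 0]]]}}

```text
t: 20.75
tool_pos: [0.4338, -0.2692, 0.1301]
orientation: [-2.846, -1.327, 0.001]
force: [0.6, -0.3, -3.1]
opening: 0.0178
gripper_force: 48.9
```

Emit:
{"fn": "jog_arm", "kwargs": {"rows": [[[0, 0, 0], [0, 0, 0]], [[0, 0, 0], [0, 0, 0]], [[0, 0, 0], [0, 0, 0]]]}}

```text
t: 21.05
tool_pos: [0.4335, -0.269, 0.1279]
orientation: [-2.845, -1.327, 0.002]
force: [0.4, -0.0, -4.0]
opening: 0.018
gripper_force: 48.9
```

Run:
```python
from h import *
s,p,R=st();print(p,yawy(R),s["opening"],s["gripper_force"],s["force"])
plan([(.5998,.0812,.125,4.3)],.2)
```

```text
[ 0.43354696 -0.26897243  0.12790006] -39.99191558772536 0.01801603544548688 48.907232880592346 [ 0.41353603 -0.02212046 -3.9886827 ]
(0.600,0.081,0.125) [[0.968, -0.252, 0.008], [-0.001, -0.0, -0.254]]
(0.600,0.081,0.125) [[0.928, 0.135, 0.008], [-0.001, -0.001, -0.238]]
```

Emit:
{"fn": "jog_arm", "kwargs": {"rows": [[[0.16, -0.04, 0], [0, 0, -0.05]], [[0.36, -0.09, 0], [0, 0, -0.1]], [[0.57, -0.15, 0], [0, 0, -0.15]], [[0.77, -0.2, 0], [0, 0, -0.2]], [[0.968, -0.252, 0.008], [0, 0, -0.254]]]}}

```text
t: 21.55
tool_pos: [0.5198, -0.0872, 0.1263]
orientation: [-2.523, -1.868, 0.003]
force: [0.6, -0.5, -2.8]
opening: 0.0177
gripper_force: 48.9
```

Emit:
{"fn": "jog_arm", "kwargs": {"rows": [[[0.2, 0.03, 0], [0, 0, -0.05]], [[0.42, 0.06, 0], [0, 0, -0.1]], [[0.63, 0.09, 0], [0, 0, -0.15]], [[0.83, 0.12, 0], [0, 0, -0.2]], [[0.93, 0.135, 0], [0, 0, -0.238]]]}}

```text
t: 22.05
tool_pos: [0.6004, 0.084, 0.1257]
orientation: [-2.129, -2.307, 0.003]
force: [-0.6, -1.1, -3.3]
opening: 0.0182
gripper_force: 48.9
```

Emit:
{"fn": "jog_arm", "kwargs": {"rows": [[[0, 0, 0], [0, 0, 0]], [[0, 0, 0], [0, 0, 0]], [[0, 0, 0], [0, 0, 0]]]}}

```text
t: 22.35
tool_pos: [0.5999, 0.0798, 0.127]
orientation: [-2.138, -2.3, 0.003]
force: [0.1, 0.2, -2.8]
opening: 0.0181
gripper_force: 48.9
```

Run:
```python
from h import *
s,p,R=st();print(p,yawy(R),s["opening"],s["gripper_force"],s["force"])
plan([(.5998,.0812,.038,4.3)],.2)
```

```text
[0.59993276 0.07978948 0.12696844] 4.199520111457877 0.01813984226281084 48.907402753829956 [ 0.13022094  0.20950311 -2.77335219]
(0.600,0.081,0.038) [[0.007, 0.001, 0.445], [-0.002, 0.0, -0.001]]
```

Emit:
{"fn": "jog_arm", "kwargs": {"rows": [[[0.007, 0, 0.12], [0, 0, 0]], [[0.007, 0, 0.24], [0, 0, 0]], [[0.007, 0, 0.34], [0, 0, 0]], [[0.007, 0, 0.41], [0, 0, 0]], [[0.007, 0, 0.445], [0, 0, 0]]]}}

```text
t: 22.85
tool_pos: [0.5997, 0.0812, 0.0377]
orientation: [-2.137, -2.3, 0.003]
force: [-0.7, 0.2, -2.6]
opening: 0.0177
gripper_force: 48.9
```

Emit:
{"fn": "jog_arm", "kwargs": {"rows": [[[0, 0, 0], [0, 0, 0]], [[0, 0, 0], [0, 0, 0]], [[0, 0, 0.008], [0, 0, 0]], [[0, 0, 0.008], [0, 0, 0]]]}}

```text
t: 23.25
tool_pos: [0.6016, 0.0822, 0.0388]
orientation: [2.136, 2.302, 0.002]
force: [0.2, -0.5, -3.4]
opening: 0.018
gripper_force: 48.9
```

Emit:
{"fn": "jog_arm", "kwargs": {"rows": [[[0, 0, 0], [0, 0, 0]], [[0, 0, 0], [0, 0, 0]], [[0, 0, 0], [0, 0, 0]], [[0, 0, 0], [0, 0, 0]]], "hand": 0}}

```text
t: 23.65
tool_pos: [0.6012, 0.0822, 0.0382]
orientation: [2.136, 2.303, 0.001]
force: [0.0, -0.2, 0.2]
opening: 0.0442
gripper_force: 0.0
```

Emit:
{"fn": "jog_arm", "kwargs": {"rows": [[[0, 0, -0.15], [0, 0, 0]], [[0, 0, -0.35], [0, 0, 0]], [[0, 0, -0.5], [0, 0, 0]], [[0, 0, -0.65], [0, 0, 0]], [[0, 0, -0.65], [0, 0, 0]]]}}

```text
t: 24.15
tool_pos: [0.6042, 0.0824, 0.174]
orientation: [2.132, 2.298, 0.01]
force: [0.2, -0.9, 0.5]
opening: 0.0467
gripper_force: 0.0
```

Run:
```python
from h import *
s,p,R=st();print(p,yawy(R),s["opening"],s["gripper_force"],s["t"])
plan([(.53,-.25,.17,-60)],.2)
```

```text
[0.60416194 0.08238027 0.17402493] 4.29893725940234 0.04672197476885289 0.0 24.15
(0.530,-0.250,0.170) [[-0.957, -0.29, 0.009], [0.003, -0.002, 0.42]]
(0.530,-0.250,0.170) [[-0.657, 0.251, 0.009], [0.002, -0.001, 0.294]]
```

```bash
cat >> h.py <<'E'
def bar():
    T=cam("top");H=hsv(T);w=((H[...,1]<60)&(H[...,2]>150));w[:,:380]=0;w[:,430:]=0;w[:100]=0;w[290:]=0
    l=max(blobs(w,200),key=lambda b:b[1][4]);m=l[3]==l[0]
    rr=np.where(m.any(1))[0];print("rows",rr.min(),rr.max())
    q=np.array([(np.where(m[r])[0].mean(),r,m[r].sum()) for r in rr]);print("width",np.bincount(q[:,2].astype(int)))
    k=q[:,2]<=np.median(q[:,2])+.5
    a=np.polyfit(q[k,1],q[k,0],1)
    e=[plane(T,np.polyval(a,r),r,.016) for r in(rr.min()-.5,rr.max()+.5)]
    b=q[q[:,2]>np.median(q[:,2])+1.5];print("block rows",b[:,1].min() if len(b) else None,b[:,1].max() if len(b) else None)
    d=e[0]-e[1];print("ends",np.round(e,4),"len",np.linalg.norm(d),"dir",np.degrees(np.arctan2(d[1],d[0])),"centre",(e[0]+e[1])/2)
    S=cam("side");return T,S
E
python3 - <<'E'
from h import *
T,S=bar()
greys()
H=hsv(S);w=((H[...,1]<50)&(H[...,2]>120))
for i,s,ce,l in blobs(w,100):
    if ce[1]<130 and ce[1]>95: print(ce,s)
    
cv2.imwrite("pics/b.png",np.hstack([cv2.resize(T["frame"][170:210,385:425,::-1],(400,400),interpolation=2),cv2.resize(S["frame"][95:135,250:290,::-1],(400,400),interpolation=2)]))
E
```

```text
rows 115 268
width [ 0  0  1  1  0  0  1 72 78  0  0  1]
block rows 182.0 182.0
ends [[ 0.7354 -0.3653  0.016 ]
 [ 0.3043 -0.389   0.016 ]] len 0.43174904838655875 dir 3.1477231176079257 centre [ 0.51988154 -0.37711773  0.016     ]
[165.8 191.9] 1194 | [399.1 192.3] 1373 | [193.3 157.1] 65 | [277.9 158.7] 97 | [301.2 160. ] 89 | [314.4 162.8] 77 | [257.4 162.6] 101 | [222.7 166.2] 184 | [150.2 175.2] 32 | [249.8 242.3] 514 | [230.5 248.9] 51 | [223.  253.3] 55 | [267.9 260.6] 344 | [210.8 264.2] 191 | 
[282.5371179 116.0731441] [230 107 110  15 916]
```

View pics/b.png

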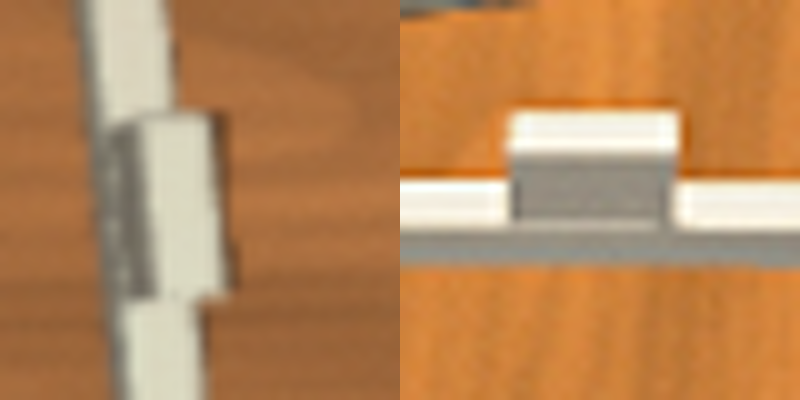

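The bar is unmoved. Its block top is centred at crop (183,205) in the top half and (595,132) in the side half. I'll compute that point and the approach.

Run:
```python
from h import *
T=np.load("top0.npy",allow_pickle=True).item();S=np.load("side0.npy",allow_pickle=True).item()
print(plane(T,402.85,190.05,.044),plane(S,269.05,107.75,.044))
plan([(.53,-.25,.17,-60),(.520,-.377,.13,-86.8),(.520,-.377,.026,-86.8)],.2)
```

```text
[ 0.52005093 -0.37712436  0.044     ] [ 0.51714632 -0.37741215  0.044     ]
(0.530,-0.250,0.170) [[-0.96, -0.281, -0.008], [-0.0, 0.0, 0.421]]
(0.530,-0.250,0.170) [[-0.648, 0.257, -0.006], [-0.0, 0.0, 0.293]]
(0.520,-0.377,0.130) [[-0.361, 0.525, 0.2], [-0.0, 0.0, 0.298]]
(0.520,-0.377,0.026) [[-0.0, 0.0, 0.52], [-0.0, 0.0, 0.0]]
```

Emit:
{"fn": "jog_arm", "kwargs": {"rows": [[[-0.2, -0.06, 0], [0, 0, 0.08]], [[-0.4, -0.12, 0], [0, 0, 0.16]], [[-0.6, -0.18, 0], [0, 0, 0.25]], [[-0.8, -0.23, 0], [0, 0, 0.34]], [[-0.96, -0.281, 0], [0, 0, 0.421]]]}}

```text
t: 24.8
tool_pos: [0.5575, -0.1152, 0.1655]
orientation: [-2.771, -1.475, 0.004]
force: [-0.5, 0.0, 0.2]
opening: 0.0466
gripper_force: 0.0
```

Emit:
{"fn": "jog_arm", "kwargs": {"rows": [[[-0.16, 0.06, 0], [0, 0, 0.08]], [[-0.32, 0.12, 0], [0, 0, 0.15]], [[-0.48, 0.19, 0], [0, 0, 0.23]], [[-0.648, 0.257, -0.006], [0, 0, 0.293]], [[-0.648, 0.257, -0.006], [0, 0, 0.293]]]}}

```text
t: 25.3
tool_pos: [0.5282, -0.2533, 0.1669]
orientation: [-3.036, -0.803, 0.005]
force: [-0.4, 0.3, 0.1]
opening: 0.0463
gripper_force: 0.0
```

Emit:
{"fn": "jog_arm", "kwargs": {"rows": [[[-0.09, 0.13, 0.05], [0, 0, 0.08]], [[-0.18, 0.26, 0.1], [0, 0, 0.15]], [[-0.27, 0.4, 0.15], [0, 0, 0.23]], [[-0.361, 0.525, 0.2], [0, 0, 0.298]], [[-0.361, 0.525, 0.2], [0, 0, 0.298]]]}}

```text
t: 25.8
tool_pos: [0.518, -0.3784, 0.125]
orientation: [-3.138, -0.08, 0.007]
force: [-0.3, 0.7, 0.2]
opening: 0.0468
gripper_force: 0.0
```

Emit:
{"fn": "jog_arm", "kwargs": {"rows": [[[0, 0, 0], [0, 0, 0]], [[0, 0, 0], [0, 0, 0]], [[0, 0, 0], [0, 0, 0]]]}}

```text
t: 26.1
tool_pos: [0.5209, -0.3757, 0.1292]
orientation: [-3.14, -0.092, -0.0]
force: [-0.3, 0.0, 0.3]
opening: 0.0463
gripper_force: 0.0
```

Run:
```python
from h import *
s,p,R=st();print(p,yawy(R),s["opening"],s["gripper_force"],s["t"],s["q"].round(2))
c=cam("side");save(c,"s5.png",(170,60,350,340),2.14)
plan([(.519,-.377,.026,-86.8)],.2)
greys()
```

```text
[ 0.52094779 -0.37568541  0.12923158] -86.64688478633883 0.046329790275089745 0.0 26.1 [-0.7   0.3   1.46  0.    1.38  0.81]
(0.519,-0.377,0.026) [[-0.01, 0.005, 0.517], [0.0, -0.0, 0.002]]
[308.5 159.4] 257 | [278.  160.3] 146 | [233.6 165.5] 198 | [255.3 162.9] 138 | [170.6 172.8] 212 | [401.8 215.6] 248 | [266.  260.6] 393 | [394.9 276.6] 75 |
```

View pics/s5.png

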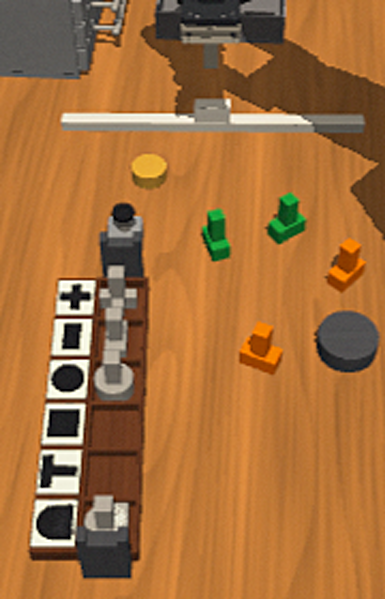

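All four dies stand in their own bays: cross (117,290), oblong (116,330), round (113,375) and heel (103,515). Now I'll grip the bar.

Emit:
{"fn": "jog_arm", "kwargs": {"rows": [[[-0.01, 0.005, 0.15], [0, 0, 0]], [[-0.01, 0.005, 0.3], [0, 0, 0]], [[-0.01, 0.005, 0.42], [0, 0, 0]], [[-0.01, 0.005, 0.5], [0, 0, 0]], [[-0.01, 0.005, 0.517], [0, 0, 0]]]}}

```text
t: 26.7
tool_pos: [0.5174, -0.3766, 0.0234]
orientation: [-3.138, -0.089, 0.004]
force: [-0.1, -0.6, 0.9]
opening: 0.0465
gripper_force: 0.0
```

Emit:
{"fn": "jog_arm", "kwargs": {"rows": [[[0, 0, 0], [0, 0, 0]], [[0, 0, 0], [0, 0, 0]], [[0, 0, 0], [0, 0, 0]], [[0, 0, 0], [0, 0, 0]], [[0, 0, 0], [0, 0, 0]]], "hand": 1, "squeeze": 60}}

```text
t: 27.2
tool_pos: [0.5191, -0.3785, 0.0269]
orientation: [3.139, 0.088, 0.002]
force: [-0.6, 0.6, 5.1]
opening: 0.0174
gripper_force: 59.8
```

Emit:
{"fn": "jog_arm", "kwargs": {"rows": [[[0, 0, 0], [0, 0, 0]], [[0, 0, -0.12], [0, 0, 0]], [[0, 0, -0.3], [0, 0, 0]], [[0, 0, -0.5], [0, 0, 0]], [[0, 0, -0.7], [0, 0, 0]]]}}

```text
t: 27.7
tool_pos: [0.5175, -0.3773, 0.1654]
orientation: [-3.138, -0.088, 0.004]
force: [0.6, -0.7, -4.6]
opening: 0.0178
gripper_force: 59.8
```

Emit:
{"fn": "jog_arm", "kwargs": {"rows": [[[0, 0, 0], [0, 0, 0]], [[0, 0, 0], [0, 0, 0]], [[0, 0, 0], [0, 0, 0]]]}}

```text
t: 28.0
tool_pos: [0.5171, -0.377, 0.1625]
orientation: [-3.137, -0.088, 0.005]
force: [-0.2, -0.2, -6.6]
opening: 0.0172
gripper_force: 59.8
```

Run:
```python
from h import *
s,p,R=st();print(p,yawy(R),s["opening"],s["gripper_force"],s["force"],s["wrist_torque"])
plan([(.56,-.12,.17,-40),(.5976,.1111,.17,4.3)],.18)
```

```text
[ 0.51711763 -0.37695764  0.16254148] -86.78982957689459 0.01721370319070689 59.785791635513306 [-0.22248897 -0.17800038 -6.55242173] [0.09968218 0.07884468 0.02772864]
(0.560,-0.120,0.170) [[0.197, -0.878, -0.024], [-0.002, 0.001, -0.359]]
(0.560,-0.120,0.170) [[0.285, -0.284, -0.011], [-0.001, 0.0, -0.161]]
(0.598,0.111,0.170) [[0.773, -0.46, -0.001], [0.0, 0.0, -0.378]]
(0.598,0.111,0.170) [[0.271, 0.015, 0.0], [0.0, 0.0, -0.114]]
```

Emit:
{"fn": "jog_arm", "kwargs": {"rows": [[[0, 0, -0.1], [0, 0, 0]], [[0, 0, -0.2], [0, 0, 0]], [[0, 0, -0.3], [0, 0, 0]], [[0, 0, -0.36], [0, 0, 0]], [[0, 0, -0.36], [0, 0, 0]]]}}

```text
t: 28.5
tool_pos: [0.5187, -0.3783, 0.2379]
orientation: [3.14, 0.088, 0.001]
force: [0.2, -1.0, -4.0]
opening: 0.0173
gripper_force: 59.8
```

Emit:
{"fn": "jog_arm", "kwargs": {"rows": [[[0.03, -0.12, 0], [0, 0, -0.05]], [[0.07, -0.3, 0], [0, 0, -0.12]], [[0.11, -0.49, 0], [0, 0, -0.2]], [[0.15, -0.68, 0], [0, 0, -0.28]], [[0.197, -0.878, 0], [0, 0, -0.359]]]}}

```text
t: 29.0
tool_pos: [0.5469, -0.1988, 0.2349]
orientation: [-2.987, -0.964, 0.004]
force: [0.0, -0.5, -5.4]
opening: 0.0175
gripper_force: 59.8
```

Emit:
{"fn": "jog_arm", "kwargs": {"rows": [[[0.09, -0.09, 0], [0, 0, -0.05]], [[0.18, -0.18, 0], [0, 0, -0.1]], [[0.285, -0.284, 0], [0, 0, -0.161]], [[0.285, -0.284, 0], [0, 0, -0.161]]]}}

```text
t: 29.4
tool_pos: [0.5609, -0.1174, 0.2352]
orientation: [-2.839, -1.336, 0.002]
force: [-0.5, -0.5, -4.7]
opening: 0.0175
gripper_force: 59.8
```

Emit:
{"fn": "jog_arm", "kwargs": {"rows": [[[0.15, -0.09, 0], [0, 0, -0.08]], [[0.32, -0.19, 0], [0, 0, -0.16]], [[0.49, -0.29, 0], [0, 0, -0.24]], [[0.65, -0.39, 0], [0, 0, -0.32]], [[0.773, -0.46, 0], [0, 0, -0.378]]]}}

```text
t: 29.9
tool_pos: [0.5894, 0.0582, 0.2354]
orientation: [-2.327, -2.107, 0.003]
force: [0.0, 0.1, -4.4]
opening: 0.0174
gripper_force: 59.8
```

Emit:
{"fn": "jog_arm", "kwargs": {"rows": [[[0.1, 0.005, 0], [0, 0, -0.04]], [[0.2, 0.01, 0], [0, 0, -0.08]], [[0.271, 0.015, 0], [0, 0, -0.114]], [[0.271, 0.015, 0], [0, 0, -0.114]], [[0.271, 0.015, 0], [0, 0, -0.114]]]}}

```text
t: 30.4
tool_pos: [0.5982, 0.1095, 0.2359]
orientation: [-2.137, -2.301, 0.004]
force: [0.5, -0.4, -4.2]
opening: 0.0173
gripper_force: 59.8
```

Run:
```python
from h import *
s,p,R=st();print(p,yawy(R),R.as_matrix()[2].round(3),s["opening"],s["gripper_force"],s["force"])
plan([(.5976,.1111,.13,4.3)],.2)
```

```text
[0.59821444 0.1094745  0.2359181 ] 4.2146708205831676 [-0.001 -0.002 -1.   ] 0.017325499961296592 59.785834550857544 [ 0.54059031 -0.41465378 -4.1921727 ]
(0.598,0.111,0.130) [[0.009, -0.001, 0.53], [-0.002, 0.0, -0.001]]
```

Emit:
{"fn": "jog_arm", "kwargs": {"rows": [[[0.009, 0, 0.12], [0, 0, 0]], [[0.009, 0, 0.26], [0, 0, 0]], [[0.009, 0, 0.4], [0, 0, 0]], [[0.009, 0, 0.52], [0, 0, 0]], [[0.009, 0, 0.555], [0, 0, 0]]]}}

```text
t: 30.9
tool_pos: [0.5961, 0.1102, 0.1223]
orientation: [-2.137, -2.297, 0.008]
force: [-1.0, -0.0, -5.4]
opening: 0.0176
gripper_force: 59.8
```

Emit:
{"fn": "jog_arm", "kwargs": {"rows": [[[0, 0, 0], [0, 0, 0]], [[0, 0, 0], [0, 0, 0]], [[0, 0, 0], [0, 0, 0]], [[0, 0, 0], [0, 0, 0]]]}}

```text
t: 31.3
tool_pos: [0.5998, 0.1118, 0.1284]
orientation: [2.136, 2.302, 0.003]
force: [-0.5, -0.4, -4.8]
opening: 0.0175
gripper_force: 59.8
```

Run:
```python
from h import *
s,p,R=st();print(p,yawy(R),s["opening"],s["gripper_force"],s["force"])
T=cam("top");S=cam("side")
a=cv2.resize(T["frame"][130:210,135:335,::-1],None,fx=4,fy=4,interpolation=2)
b1=cv2.resize(S["frame"][270:340,190:270,::-1],None,fx=4,fy=4,interpolation=2);b2=cv2.resize(S["frame"][140:210,190:270,::-1],None,fx=4,fy=4,interpolation=2)
b=np.hstack([b1,b2,np.zeros((280,160,3),np.uint8)])
cv2.imwrite("pics/c.png",np.vstack([a,b]))
plan([(.5976,.1111,.102,4.3)])
```

```text
[0.59976248 0.11184414 0.12838665] 4.283327676819213 0.017543756335204528 59.78633522987366 [-0.47170578 -0.39613461 -4.77740847]
(0.598,0.111,0.102) [[-0.003, -0.009, 0.129], [0.001, -0.0, -0.0]]
```

View pics/c.png

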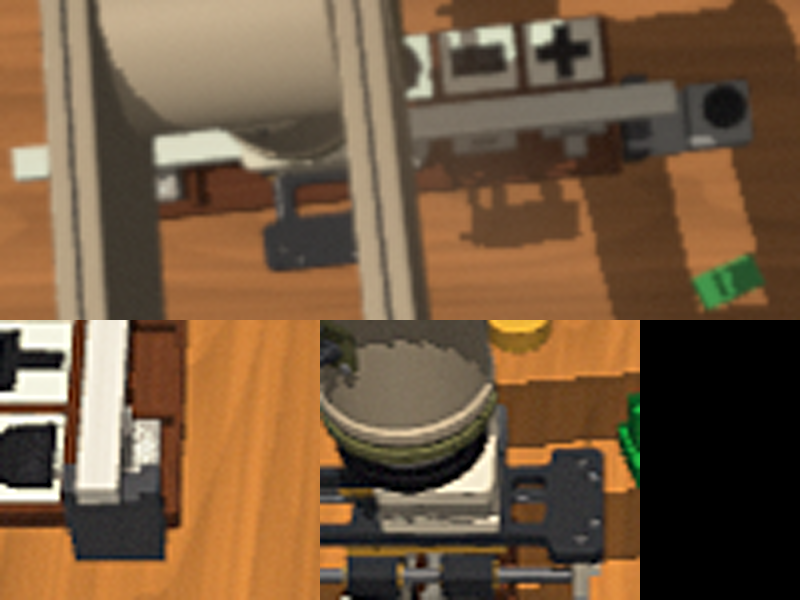

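The bar is level above the rack with its left end over the post at side-crop (103,490). I'll check the side view against the projections of the posts and the bar end.

```bash
cat >> h.py <<'E'
O=np.array([.59756,.11109]);YA=np.radians(4.307)
def rk(x,y,z): return np.array([O[0]+x*np.cos(YA)-y*np.sin(YA),O[1]+x*np.sin(YA)+y*np.cos(YA),z])
E
python3 - <<'E'
from h import *
T=cam("top");S=cam("side")
pr=lambda c,*X:proj(c,rk(*X)).round(1).tolist()
print("side: post +y outer face top corners",pr(S,.025,.201,.084),pr(S,-.025,.201,.084),"base",pr(S,.025,.201,0),pr(S,-.025,.201,0))
print("bar end if TCP exact, top/bottom z",[pr(S,x,.215,z) for z in(.1015,.1175) for x in(.010,-.010)])
print("top: bar -y end",[pr(T,x,-.215,.1175) for x in(.010,-.010)],"+y end",[pr(T,x,.215,.1175) for x in(.010,-.010)])
for n,c,b in(("T-",T,(290,140,312,175)),("T+",T,(134,160,150,182)),):
    f=c["frame"][b[1]:b[3],b[0]:b[2]];g=cv2.cvtColor(f,cv2.COLOR_RGB2HSV);m=(g[...,1]<55)&(g[...,2]>115)
    l=max(blobs(m,10),key=lambda q:q[1][4]);q=np.argwhere(l[3]==l[0]);print(n,"u",q[:,1].min()+b[0],q[:,1].max()+b[0],[(int(u+b[0]),int(q[q[:,1]==u,0].min()+b[1]),int(q[q[:,1]==u,0].max()+b[1])) for u in np.unique(q[:,1])[::4]])
f=hsv(S)[300:332,200:240];m=(f[...,2]<95)&(f[...,1]<110)
for r in range(0,32,3): 
    q=np.where(m[r])[0];w=np.where((f[r,:,2]>150)&(f[r,:,1]<50))[0];print(300+r,"dark",q.min()+200 if len(q) else 0,q.max()+200 if len(q) else 0,"white",(w+200).tolist())
E
```

```text
side: post +y outer face top corners [203.6, 312.8] [227.9, 312.7] base [207.3, 329.9] [230.2, 329.9]
bar end if TCP exact, top/bottom z [[209.7, 315.4], [219.6, 315.4], [209.0, 311.8], [219.1, 311.8]]
top: bar -y end [[303.0, 151.0], [303.8, 158.7]] +y end [[137.8, 168.0], [138.4, 175.6]]
T- u 290 302 [(290, 153, 158), (294, 152, 158), (298, 152, 157), (302, 152, 157)]
T+ u 139 147 [(139, 168, 174), (143, 167, 174), (147, 168, 173)]
300 dark 200 222 white [204, 205, 211, 212, 213, 214, 215, 216, 217, 218, 219, 224, 225, 226, 227, 228, 229]
303 dark 200 222 white [204, 205, 209, 210, 211, 212, 213, 214, 215, 216, 217, 218, 219, 223, 224, 225, 226, 227, 228, 229]
306 dark 200 229 white [203, 204, 205, 209, 210, 211, 212, 213, 214, 215, 216, 217, 218, 219, 223, 224]
309 dark 200 229 white [209, 210, 211, 212, 213, 214, 215, 216, 217, 218, 219]
312 dark 205 229 white [200, 201, 202, 203, 204, 209, 210, 211, 212, 213, 214, 215, 216, 217, 218, 219]
315 dark 206 230 white [211, 212, 213, 214, 215, 216, 217, 218]
318 dark 206 230 white []
321 dark 207 231 white []
324 dark 208 230 white []
327 dark 209 229 white []
330 dark 0 0 white []
```

The bar end projects where expected. The side view puts the bar about 2 mm too far in +x relative to the post, which agrees with the measured TCP. I'll correct that and lower.

Emit:
{"fn": "jog_arm", "kwargs": {"rows": [[[-0.003, -0.011, 0.02], [0, 0, 0]], [[-0.003, -0.011, 0.05], [0, 0, 0]], [[-0.003, -0.011, 0.08], [0, 0, 0]], [[-0.003, -0.011, 0.11], [0, 0, 0]], [[-0.003, -0.011, 0.125], [0, 0, 0]]]}}

```text
t: 32.0
tool_pos: [0.596, 0.111, 0.1008]
orientation: [-2.136, -2.302, 0.002]
force: [-7.8, -0.7, 15.7]
opening: 0.0174
gripper_force: 59.9
```

Emit:
{"fn": "jog_arm", "kwargs": {"rows": [[[0, 0, 0], [0, 0, 0]], [[0, 0, 0], [0, 0, 0]], [[0, 0, 0], [0, 0, 0]], [[0, 0, 0], [0, 0, 0]]]}}

```text
t: 32.4
tool_pos: [0.5966, 0.111, 0.1017]
orientation: [2.137, 2.303, 0.0]
force: [-0.8, 0.5, -3.9]
opening: 0.0178
gripper_force: 59.8
```

Run:
```python
from h import *
s,p,R=st();print(p,yawy(R),R.as_matrix()[2].round(3),s["opening"],s["gripper_force"],s["force"])
S=cam("side");f=hsv(S)[300:332,200:240]
for r in range(0,24,3):
    w=np.where((f[r,:,2]>150)&(f[r,:,1]<50))[0];print(300+r,"white",(w+200).tolist())
print([proj(S,rk(x,.215,z)).round(1).tolist() for z in(.075,.091) for x in(.010,-.010)])
```

```text
[0.59662161 0.11102357 0.10167431] 4.294721244798202 [-0.  0. -1.] 0.01776000148001877 59.786202907562256 [-0.81507465  0.45970914 -3.88791806]
300 white [204, 205, 211, 212, 213, 214, 215, 216, 217, 218, 219, 220, 221, 222, 225, 226, 227, 228, 229]
303 white [204, 205, 210, 211, 212, 213, 214, 215, 216, 217, 218, 219, 220, 221, 222, 224, 225, 226, 227, 228, 229]
306 white [203, 204, 205, 211, 212, 213, 214, 215, 216, 217, 218, 219, 220, 221, 223, 224]
309 white [212, 213, 214, 215, 216, 217, 218, 219, 220, 221]
312 white [200, 201, 202, 203, 204, 212, 213, 214, 215, 216, 217, 218, 219, 220, 221]
315 white [212, 213, 214, 215, 216, 217, 218, 219, 220, 221]
318 white [212, 213, 214, 215, 216, 217, 220]
321 white []
[[210.8, 321.1], [220.6, 321.1], [210.1, 317.7], [220.0, 317.6]]
```

Emit:
{"fn": "jog_arm", "kwargs": {"rows": [[[0, 0, 0.003], [0, 0, 0]], [[0, 0, 0.003], [0, 0, 0]], [[0, 0, 0.003], [0, 0, 0]]]}}

```text
t: 32.75
tool_pos: [0.5966, 0.111, 0.1011]
orientation: [2.137, 2.303, 0.0]
force: [0.2, 0.1, -4.3]
opening: 0.0174
gripper_force: 59.8
```

Emit:
{"fn": "jog_arm", "kwargs": {"rows": [[[0, 0, 0], [0, 0, 0]], [[0, 0, 0], [0, 0, 0]], [[0, 0, 0], [0, 0, 0]], [[0, 0, 0], [0, 0, 0]], [[0, 0, 0], [0, 0, 0]]], "hand": 0}}

```text
t: 33.25
tool_pos: [0.5967, 0.111, 0.1013]
orientation: [2.136, 2.303, 0.001]
force: [0.4, -0.6, -0.7]
opening: 0.0459
gripper_force: 0.0
```

Emit:
{"fn": "jog_arm", "kwargs": {"rows": [[[0, 0, -0.1], [0, 0, 0]], [[0, 0, -0.25], [0, 0, 0]], [[0, 0, -0.4], [0, 0, 0]], [[0, 0, -0.5], [0, 0, 0]], [[0, 0, -0.5], [0, 0, 0]]]}}

```text
t: 33.75
tool_pos: [0.5988, 0.1113, 0.2055]
orientation: [2.134, 2.3, 0.008]
force: [1.3, -0.4, 0.5]
opening: 0.0467
gripper_force: 0.0
```

Run:
```python
from h import *
s,p,R=st();print(p,yawy(R),s["opening"],s["t"])
plan([(.6157,-.1410,.16,-20),(.6157,-.1410,.09,-20)],.18)
```

```text
[0.59879174 0.1112622  0.20546461] 4.2919586747672644 0.046666655776726206 33.75
(0.616,-0.141,0.160) [[-0.886, -0.008, 0.159], [0.003, -0.001, 0.189]]
(0.616,-0.141,0.160) [[-0.363, 0.107, 0.068], [0.001, -0.0, 0.081]]
(0.616,-0.141,0.090) [[0.0, 0.0, 0.35], [0.0, -0.0, -0.0]]
```

Run:
```python
from h import *
plan([(.6157,-.1410,.14,4.3)],.19)
S=cam("side");f=hsv(S)[300:332,200:240]
for r in range(3,24,3):
    w=np.where((f[r,:,2]>150)&(f[r,:,1]<50))[0];print(300+r,"white",w.min()+200 if len(w) else 0,(w+200).tolist())
```

```text
(0.616,-0.141,0.140) [[-0.92, -0.009, 0.238], [0.003, -0.0, -0.0]]
(0.616,-0.141,0.140) [[-0.344, -0.003, 0.089], [0.001, -0.0, -0.0]]
303 white 204 [204, 205, 210, 211, 212, 213, 214, 215, 216, 217, 218, 219, 220, 221, 222, 224, 225, 226, 227, 228, 229]
306 white 203 [203, 204, 205, 211, 212, 213, 214, 215, 216, 217, 218, 219, 220, 221, 222, 224]
309 white 212 [212, 213, 214, 215, 216, 217, 218, 219, 220, 221, 222]
312 white 200 [200, 201, 202, 203, 204, 212, 213, 214, 215, 216, 217, 218, 219, 220, 221]
315 white 212 [212, 213, 214, 215, 216, 217, 218, 219, 220, 221]
318 white 213 [213, 214, 215, 216, 217, 218, 219, 220]
321 white 0 []
```

Emit:
{"fn": "jog_arm", "kwargs": {"rows": [[[-0.18, 0, 0], [0, 0, 0]], [[-0.37, 0, 0], [0, 0, 0]], [[-0.56, 0, 0.08], [0, 0, 0]], [[-0.74, -0.009, 0.16], [0, 0, 0]], [[-0.92, -0.009, 0.238], [0, 0, 0]]], "hand": 1, "squeeze": 30}}

```text
t: 34.3
tool_pos: [0.6073, -0.0738, 0.1508]
orientation: [-2.135, -2.302, 0.002]
force: [-0.1, 0.2, 0.2]
opening: 0.0109
gripper_force: 0.0
```

Emit:
{"fn": "jog_arm", "kwargs": {"rows": [[[-0.15, 0, 0.04], [0, 0, 0]], [[-0.344, -0.003, 0.089], [0, 0, 0]], [[-0.344, -0.003, 0.089], [0, 0, 0]], [[-0.344, -0.003, 0.089], [0, 0, 0]], [[-0.344, -0.003, 0.089], [0, 0, 0]]]}}

```text
t: 34.8
tool_pos: [0.6126, -0.1403, 0.1348]
orientation: [-2.135, -2.302, 0.0]
force: [0.9, 1.0, 0.2]
opening: 0.0003
gripper_force: 0.0
```

Run:
```python
from h import *
s,p,R=st();print(p,yawy(R),s["opening"],s["t"])
S=cam("side");T=cam("top")
a=cv2.resize(T["frame"][130:210,135:335,::-1],None,fx=4,fy=4,interpolation=2)
b=cv2.resize(S["frame"][140:340,190:270,::-1],None,fx=2.8,fy=2.8*.5 if 0 else 1.4*1,interpolation=2)
b=cv2.resize(cv2.rotate(S["frame"][140:335,190:290,::-1],cv2.ROTATE_90_CLOCKWISE),None,fx=2.7,fy=2.7,interpolation=2)
b=np.hstack([b,np.zeros((b.shape[0],800-b.shape[1],3),np.uint8)])
cv2.imwrite("pics/d.png",np.vstack([a,b]))
plan([(.6157,-.1410,.072,4.3)])
```

```text
[ 0.61264473 -0.14031519  0.13477927] 4.312889520842494 0.0003469722183258252 34.8
(0.616,-0.141,0.072) [[-0.006, 0.012, 0.318], [-0.0, -0.0, 0.001]]
```

View pics/d.png

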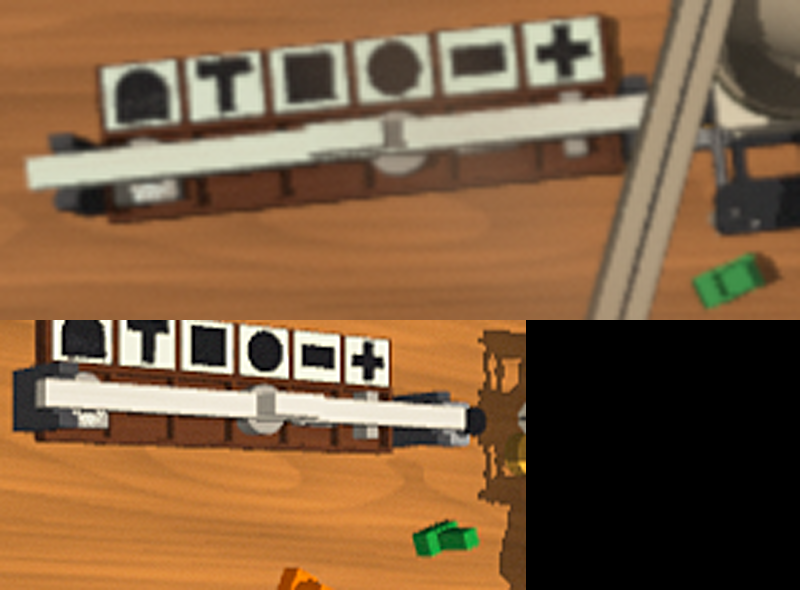

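The bar lies across both posts, about mid-notch, from top-crop (30,172) to (650,105), and the fingers are now over the plunger. I'll press it gently.

Emit:
{"fn": "jog_arm", "kwargs": {"rows": [[[-0.004, 0.012, 0.1], [0, 0, 0]], [[-0.004, 0.012, 0.2], [0, 0, 0]], [[-0.004, 0.012, 0.3], [0, 0, 0]], [[-0.004, 0.012, 0.318], [0, 0, 0]], [[-0.004, 0.012, 0.318], [0, 0, 0]]]}}

```text
t: 35.4
tool_pos: [0.6151, -0.1409, 0.0716]
orientation: [-2.135, -2.303, 0.001]
force: [0.2, 0.4, -0.3]
opening: 0.0002
gripper_force: 0.0
```

Emit:
{"fn": "jog_arm", "kwargs": {"rows": [[[0, 0, 0], [0, 0, 0]], [[0, 0, 0.02], [0, 0, 0]], [[0, 0, 0.04], [0, 0, 0]], [[0, 0, 0.06], [0, 0, 0]], [[0, 0, 0.08], [0, 0, 0]]]}}

```text
t: 35.9
tool_pos: [0.6166, -0.1421, 0.0573]
orientation: [2.135, 2.301, 0.002]
force: [-1.2, 0.7, 7.8]
opening: 0.0004
gripper_force: 3.9
```

Emit:
{"fn": "jog_arm", "kwargs": {"rows": [[[0, 0, 0], [0, 0, 0]], [[0, 0, 0.01], [0, 0, 0]], [[0, 0, 0.02], [0, 0, 0]], [[0, 0, 0.02], [0, 0, 0]], [[0, 0, 0.02], [0, 0, 0]]]}}

```text
t: 36.4
tool_pos: [0.6166, -0.1421, 0.0536]
orientation: [2.135, 2.301, 0.002]
force: [-1.6, 0.9, 8.7]
opening: 0.0006
gripper_force: 4.5
```

Run:
```python
from h import *
s,p,R=st();print(p,yawy(R),s["opening"],s["t"],s["force"])
```

```text
[ 0.61661956 -0.14214847  0.05362441] 4.286127668296926 0.0006052749945706204 36.4 [-1.57741208  0.86721084  8.73357361]
```

Emit:
{"fn": "jog_arm", "kwargs": {"rows": [[[0, 0, 0.01], [0, 0, 0]], [[0, 0, 0.02], [0, 0, 0]], [[0, 0, 0.03], [0, 0, 0]], [[0, 0, 0.03], [0, 0, 0]], [[0, 0, 0.03], [0, 0, 0]]]}}

```text
t: 36.9
tool_pos: [0.6166, -0.1421, 0.0483]
orientation: [2.135, 2.302, 0.002]
force: [-3.7, 2.1, 13.4]
opening: 0.0004
gripper_force: 6.7
```

Emit:
{"fn": "jog_arm", "kwargs": {"rows": [[[0, 0, 0.005], [0, 0, 0]], [[0, 0, 0.01], [0, 0, 0]], [[0, 0, 0.01], [0, 0, 0]], [[0, 0, 0.01], [0, 0, 0]], [[0, 0, 0.01], [0, 0, 0]]]}}

```text
t: 37.4
tool_pos: [0.6168, -0.1422, 0.0481]
orientation: [2.135, 2.301, 0.002]
force: [-11.8, 2.7, 26.5]
opening: 0.0008
gripper_force: 13.5
```

On the stop: z 0.048 and 26 N, well above the 12 N spring. I'll hold for a second, then rise straight up.

Emit:
{"fn": "jog_arm", "kwargs": {"rows": [[[0, 0, 0], [0, 0, 0]], [[0, 0, 0], [0, 0, 0]], [[0, 0, 0], [0, 0, 0]], [[0, 0, 0], [0, 0, 0]], [[0, 0, 0], [0, 0, 0]]]}}

```text
t: 37.9
tool_pos: [0.6168, -0.1422, 0.0481]
orientation: [2.135, 2.301, 0.002]
force: [-12.4, 4.5, 27.3]
opening: 0.0005
gripper_force: 13.5
```

Emit:
{"fn": "jog_arm", "kwargs": {"rows": [[[0, 0, 0], [0, 0, 0]], [[0, 0, 0], [0, 0, 0]], [[0, 0, 0], [0, 0, 0]], [[0, 0, 0], [0, 0, 0]], [[0, 0, 0], [0, 0, 0]]]}}

```text
t: 38.4
tool_pos: [0.6168, -0.1422, 0.0481]
orientation: [2.135, 2.301, 0.002]
force: [-10.6, 2.3, 26.8]
opening: 0.0006
gripper_force: 13.5
```

Emit:
{"fn": "jog_arm", "kwargs": {"rows": [[[0, 0, -0.05], [0, 0, 0]], [[0, 0, -0.1], [0, 0, 0]], [[0, 0, -0.2], [0, 0, 0]], [[0, 0, -0.4], [0, 0, 0]], [[0, 0, -0.6], [0, 0, 0]]]}}

```text
t: 38.9
tool_pos: [0.6144, -0.1416, 0.1638]
orientation: [-2.135, -2.301, 0.002]
force: [0.5, 0.1, -0.2]
opening: 0.0006
gripper_force: 0.0
```

Run:
```python
from h import *
plan([(.40,-.42,.2,-60)],.19)
```

```text
(0.400,-0.420,0.200) [[-0.703, -0.631, -0.096], [-0.001, 0.0, 0.384]]
(0.400,-0.420,0.200) [[-0.806, -0.104, -0.084], [-0.001, 0.0, 0.33]]
```

Emit:
{"fn": "jog_arm", "kwargs": {"rows": [[[-0.17, -0.15, -0.096], [0, 0, 0.08]], [[-0.34, -0.3, -0.096], [0, 0, 0.16]], [[-0.5, -0.45, -0.096], [0, 0, 0.25]], [[-0.703, -0.631, -0.096], [0, 0, 0.34]], [[-0.703, -0.631, -0.096], [0, 0, 0.384]]]}}

```text
t: 39.4
tool_pos: [0.4968, -0.2957, 0.1831]
orientation: [2.732, 1.55, -0.003]
force: [0.6, 0.1, -0.0]
opening: 0.0006
gripper_force: 0.0
```

Emit:
{"fn": "jog_arm", "kwargs": {"rows": [[[-0.2, -0.03, -0.084], [0, 0, 0.08]], [[-0.4, -0.05, -0.084], [0, 0, 0.16]], [[-0.6, -0.08, -0.084], [0, 0, 0.25]], [[-0.806, -0.104, -0.084], [0, 0, 0.33]], [[-0.806, -0.104, -0.084], [0, 0, 0.33]]]}}

```text
t: 39.9
tool_pos: [0.3976, -0.4238, 0.1997]
orientation: [3.037, 0.8, -0.003]
force: [0.7, -0.2, -0.8]
opening: 0.0003
gripper_force: 0.0
```

Run:
```python
from h import *
S=cam("side");T=cam("top")
a=cv2.resize(T["frame"][120:215,130:335,::-1],None,fx=3.9,fy=3.9,interpolation=2)[:, :800]
b=cv2.resize(S["frame"][140:335,150:350,::-1],None,fx=1.12,fy=1.12,interpolation=2)
b=np.hstack([b,np.zeros((b.shape[0],a.shape[1]-b.shape[1],3),np.uint8)])
cv2.imwrite("pics/e.png",np.vstack([a,b]));print(a.shape,b.shape)
```

```text
(370, 800, 3) (218, 800, 3)
```

View pics/e.png

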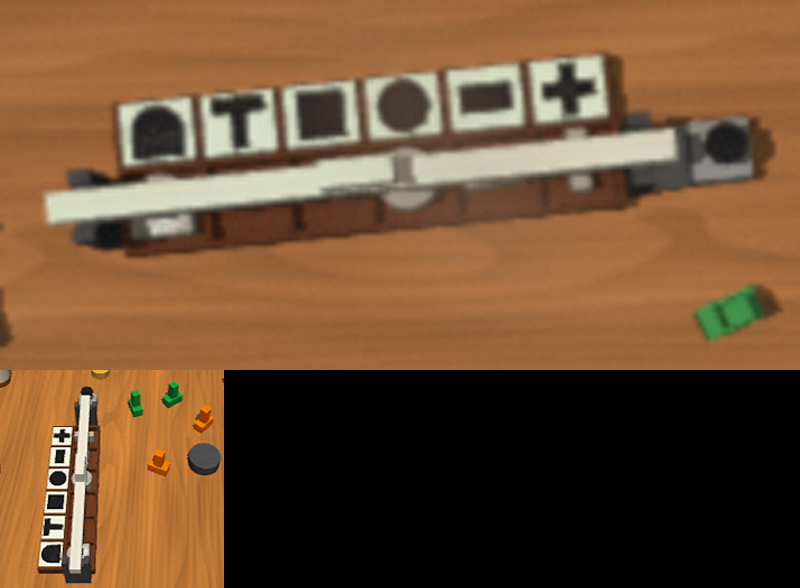

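The picture shows the bar across both posts, all four dies in their own bays under it, and the plunger cap back up at (725,143). One numeric check of the seating, then I'll hand in.

Run:
```python
from h import *
T=cam("top");H=hsv(T);m=(H[...,1]<60)&(H[...,2]>135)
print("pred -y,+y ends",[proj(T,rk(x,y,.09)).round(1).tolist() for y in(-.215,.215) for x in(.01,-.01)])
ok=[]
for lo,hi,yl in((296,312,(150,166)),(134,152,(162,180))):
    w=np.argwhere(m[yl[0]:yl[1],lo:hi])+[yl[0],lo];print("u",w[:,1].min(),w[:,1].max(),"mean row",[(int(u),w[w[:,1]==u,0].mean().round(1),int((w[:,1]==u).sum())) for u in np.unique(w[:,1])])
for u in(296,300,146,150):print(u,"pred row",[(proj(T,rk(0,y,.09))).round(1).tolist() for y in ((-.205,-.195) if u>200 else (.19,.18))])
S=cam("side");d=hsv(S)[...,2]<45
for i,s,ce,l in blobs(d,30):
    if 210<ce[0]<240 and 150<ce[1]<185: print("cap side",s,ce.round(1),"was [223 156 10 8] 227.1 159.4")
```

```text
pred -y,+y ends [[302.1, 152.6], [302.9, 160.0], [141.1, 169.1], [141.7, 176.5]]
u 296 311 mean row [(296, np.float64(157.0), 9), (297, np.float64(156.5), 8), (298, np.float64(156.5), 8), (299, np.float64(156.5), 8), (300, np.float64(156.5), 8), (301, np.float64(156.5), 8), (302, np.float64(156.5), 8), (303, np.float64(158.5), 2), (308, np.float64(152.0), 1), (309, np.float64(161.0), 4), (310, np.float64(163.0), 3), (311, np.float64(162.5), 4)]
u 142 151 mean row [(142, np.float64(172.5), 6), (143, np.float64(173.0), 7), (144, np.float64(173.0), 7), (145, np.float64(172.5), 8), (146, np.float64(172.5), 8), (147, np.float64(172.5), 8), (148, np.float64(172.5), 8), (149, np.float64(172.5), 8), (150, np.float64(172.5), 8), (151, np.float64(171.5), 8)]
296 pred row [[298.7, 156.7], [294.9, 157.1]]
300 pred row [[298.7, 156.7], [294.9, 157.1]]
146 pred row [[150.7, 171.9], [154.4, 171.5]]
150 pred row [[150.7, 171.9], [154.4, 171.5]]
cap side [223 156  10   7  55] [227.2 158.7] was [223 156 10 8] 227.1 159.4
cap side [217 173   4  16  30] [218.7 179.3] was [223 156 10 8] 227.1 159.4
```

The bar ends match the predictions to within a pixel, so it is level and centred, and the plunger cap is back up. Handing in.

```bash
python3 -c "
from h import *
print(robot.close_job())"
```

```text
the job is handed in; nothing more can be done
None
```

I handed in the job at about 40 s: the heel, cross, oblong and round dies stand in their own bays, the bar lies centred in both notches, the plunger was pressed, held about 1.5 s and sprang back, and the tin, brush and heel piece weren't touched; no verdict came back.

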